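Index the welding turntable and lock it

ROBOT

A 6-joint arm with a two-finger parallel gripper is mounted at the origin on the work surface. World frame = base frame: x ahead of the robot, y to its left, z up, the work surface at z = 0. Lengths are in m, angles in rad, forces in N, time in s.
With the tool pointing down it reaches from about 0.25 to 0.725 m from the base axis. Payload 4 kg.
Tool frame: the origin (TCP) lies at the very end of the fingers, on their centre line; the grasp point (between the pads) lies 19 mm behind it; z points along the fingers, y is the line along which they close (so a half turn about z gives the same grasp; the last joint's range is limited). The gripper opens to 85 mm and grips with 20 to 120 N. Pads are 22 mm wide; open, the fingers measure 114 mm over their backs; the gripper's body (76 mm by 85 mm) begins 54 mm behind the grasp point. The pads swing forward as they close: fully open they stand 13 mm farther back than shut.
Start: joints at [1.321, 0.241, 0.005, 1.335, 0, 1.571], TCP at [0.124, 0.484, 0.209] pointing down, gripper open.
Joint ranges: [-2.72, 2.72], [-1.05, 1.87], [-1.09, 1.28], [-1.99, 2.15], [-1.42, 1.44], [-3.14, 3.14]. Speed limits (rad/s): [2.79, 2.79, 3.14, 3.14, 3.14, 3.14].

INTERFACE

Orientations are given as a unit quaternion [x, y, z, w].
In Python, from workcell import monitor, viewer, job gives the robot as it stands.
- The arm moves only by the tool arm_command, never from a script. Its argument "increments" is a list of rows, each an object of numbers: "dx", "dy", "dz": the shift along the tool's x, y, z in cm; "wx", "wy", "wz": the turn, a rotation vector about the tool's x, y, z in rad; "grip": the finger opening in cm, from 0 to 8.54. In form: [{"dx": .., "dy": .., "dz": .., "wx": .., "wy": .., "wz": .., "grip": ..}, ...]. A call has 1 to 10 rows; each row is the pose to reach, as a shift and turn from the pose commanded when the call began, along the tool's axes at that moment; what a row does not reach only later rows make up. A row lasts 1/10 s, in which the tool goes at most 50 mm and 8.59 degrees, less where a joint would pass 70% of its speed; a pose out of reach is approached as far as the arm can. A call with a gripper value outside its range is refused whole. The fingers move at their own pace and stop on an object; the grip force is fixed at half the most. Time passes only in rows, so rows that repeat a pose let the fingers close. It gives the time, the measured TCP pose, the force, the opening and the grip force at its end, in the units of the state.
- monitor.get_obs(): the state, without advancing time (a new reading comes with each control period).
- viewer.camera(name): name is "side" or "top" or "wrist"; returns (picture, depth): 400x640x3 uint8, red, green, blue; 400x640 float32, m along the optical axis (not along the pixel's ray), 0 where there is no reading.
- viewer.get_calibration(name): a dict with "fovy" (degrees; the focal length in pixels is half the picture's height over the tangent of half this angle, whatever the lens; pixels are square), "cx", "cy" (the principal point, pixels), "view" (4x4, takes a point from world to camera coordinates). Camera axes: x right, y up, looking along -z (the intrinsics and any distortion apply to the point x, -y, -z); pixel columns grow to the right and rows downward; lengths in m; the calibration is good to about 2 mm. A picture is of the moment at which its call begins: read the wrist's pose just before it. get_calibration takes no time and is no camera call; for the wrist camera it gives the pose at the moment of the call.
- job.job_done(): hands the job in; it is judged then, once.
The state is a dict: "clock": time; "joint_pos": joint angles; "joint_vel": joint speeds; "tau": joint torques, N m; "eef_pos": TCP position; "tool_rot": TCP orientation; "ft_force": force on the tool from outside, world axes, zero at the start; "ft_torque": the same for the moment, N m; "grip_width": finger opening in m; "grasp_force": force on a finger pad.
Only numpy, scipy, OpenCV 4.12 (cv2) and the standard library are available. Lean on these libraries where they do the work, as an engineer would, in place of code of your own. Each camera call takes 0.05 s, during which the arm holds its last target. There are 200 camera calls.

TASK

With a fingertip, push round the arms of the small welding turntable until its long flat pointer arm points straight at the upright pin on the metal block beside it, without touching the pipe flange that stands on the disc. Then, and not before, push the turntable's lock lever clockwise (seen from above) across to its other stop pin. Push gently, leave the flange standing in the middle of the disc and everything else on the bench where it is, and finish with the hand clear.

Things in the scene. Friction and masses are not known exactly. Their poses are not given: they have to be found in the camera images.
- turntable_base: Fixed foot of the turntable: a dark steel plate 130 x 130 mm, 12 mm thick, with a 50 mm wide tongue to 210 mm along its own +y that carries the lock lever; a round column (radius 50 mm at most) bears the disc. Origin: centre of the square plate's underside, on the turntable's upright axis, at bench height.
- turntable: Steel disc, radius 60 mm, 42 to 54 mm above the bench, with three level arms 120 degrees apart, mid-height 48 mm, open air below. Push any arm, either way, 62 to 100 mm from the axis. Friction 0.15 N m (about 2 N at an arm): it stays where left and has no stops. Origin on the upright axis at bench height; own +x along the pointer (long arm), z up.
- pointer_tip (a point): Point of the long arm (the pointer), 145 mm from the axis, 48 mm above the bench. The arm is a flat steel bar 12 mm wide and 10 mm tall that narrows beyond 119 mm from the axis.
- ball_a (a point): Centre of the black ball (diameter 22 mm) at the end of one short arm, a 12 mm round rod, 112 mm from the axis, +120 degrees (anticlockwise from above) from the pointer.
- ball_b (a point): Centre of the same ball on the other short arm, -120 degrees from the pointer.
- pin (a point): Middle line of an upright steel pin, 80 mm above the bench. Pin 14 mm thick, top 98 mm above the bench, on the middle of a fixed plain metal block 36 x 36 x 44 mm, 165 to 190 mm from the turntable's axis. Two like blocks, one with a V groove, one with a black knob, stand at the same distance and are not meant; the three may change places.
- lock_lever (a joint): Angle of the lock lever about its upright pivot: 0 at the open stop pin, growing clockwise seen from above, 1.15 rad at the other (locked) stop pin. It starts between 0 and 0.25. Friction about 0.1 N m (some 2 N at the arm); it stays where it is left.
- lever_pivot (a point): On the lock lever's pivot axis, at the height of the lever's middle, 50 mm above the bench; it lies 185 mm from the turntable's axis along the foot's own +y. The boss round it has radius 14 mm.
- lever_tip (a point): Centre of the black ball (diameter 20 mm) at the end of the lock lever, a level 12 mm round rod, 70 mm from its pivot, 50 mm above the bench. It reaches away from the turntable, outside the sweep of its arms. Stop pins, 10 mm thick, rise to 58 mm about 30 mm from the pivot: push the lever beyond 40 mm from the pivot.
- flange: Loose aluminium pipe flange standing in the middle of the disc, just resting there: a plate of radius 44 mm, 10 mm thick, with a pipe of radius 24 mm, top at 48 mm over its underside (102 mm above the bench). Origin: centre of its underside. It turns with the disc; it must not be touched.
- v_block: Fixed metal block 36 x 36 x 44 mm with a V groove across its top; not the one to point at. Origin: centre of its underside.
- knob_block: Fixed metal block 36 x 36 x 44 mm with a black knob on top (60 mm over all); not the one to point at. Origin: centre of its underside.
- collar: Loose steel shaft collar, 34 mm across, 16 mm tall, near the turntable. Origin: centre of its underside. Bystander.
- tube_offcut: Loose offcut of square steel tube 80 x 30 x 30 mm, lying near the turntable. Origin: centre of its underside. Bystander.
- wrench: Loose steel wrench lying on the bench. Bystander.
- spray_can: Loose spray can, 64 mm across, 170 mm tall. Origin: centre of its underside. Bystander.
- mug: Loose white mug, 80 mm across, 90 mm tall, with a side handle. Origin: centre of its underside. Bystander.
- bolt_tray: Loose grey open tray of bolts, 120 x 160 x 35 mm. Origin: centre of its underside. Bystander.

How it is judged:
By the outcome, as a careful person would: the job done as asked, in the order asked, and still so for the second after the job is handed in, with the robot touching nothing.
It also fails if it takes over 72 s, if anything falls off the work surface, if the arm or the gripper's body presses on something with over 40 N, if the wrist force passes 120 N, or if a joint passes its speed limit or range.

## Working session

There is one attempt and no reset: what is moved stays moved. The work goes in short steps, Python scripts to look and compute and a tool call to move; the robot and the scene stay as the last step left them, time stands still between calls to the robot, and variables do not carry over. Pictures are saved under pics/ and viewed, at most 10 in all, crops included, and the job is handed in when it is done.

Besides the shell and the picture viewer there is one more tool, called after ">>>" by a JSON object that holds its "api" and its "payload", one argument or row to a line. arm_command: Moves the arm, as the interface text tells. Its arguments: {"type":"object","properties":{"increments":{"type":"array","items":{"type":"object","properties":{"dx":{"type":"number"},"dy":{"type":"number"},"dz":{"type":"number"},"wx":{"type":"number"},"wy":{"type":"number"},"wz":{"type":"number"},"grip":{"type":"number"}}}}},"required":["increments"]}

```bash
ls; mkdir -p pics; cat > h.py <<'E'
from workcell import monitor, viewer, job
import numpy as np, cv2
def ray(name,u,v,cal=None):
    c=cal or viewer.get_calibration(name); f=200/np.tan(np.radians(c["fovy"])/2)
    V=np.array(c["view"]); R=V[:3,:3]; o=-R.T@V[:3,3]
    d=R.T@np.array([(u-c["cx"])/f,-(v-c["cy"])/f,-1.0]); return o,d
def onz(name,u,v,z,cal=None):
    o,d=ray(name,u,v,cal); return o+d*(z-o[2])/d[2]
def proj(name,p,cal=None):
    c=cal or viewer.get_calibration(name); f=200/np.tan(np.radians(c["fovy"])/2)
    q=np.array(c["view"])@np.append(p,1); return c["cx"]+f*q[0]/-q[2], c["cy"]-f*q[1]/-q[2]
E
python3 - <<'E'
from h import *
for n in("top","side"):
    im,d=viewer.camera(n); np.save(f"pics/{n}0d.npy",d); cv2.imwrite(f"pics/{n}0.png",im[:,:,::-1]); c=viewer.get_calibration(n); print(n,{k:(np.round(v,3).tolist() if k=="view" else v) for k,v in c.items()})
print(monitor.get_obs())
E
```

```text
pics
top {'fovy': 48.7002750669246, 'cx': 313.8928714623258, 'cy': 196.6594035683131, 'view': [[0.007, -1.0, 0.014, -0.039], [0.991, 0.009, 0.136, -0.581], [-0.136, 0.013, 0.991, -1.295], [0.0, 0.0, 0.0, 1.0]]}
side {'fovy': 50.89618088460497, 'cx': 319.57653830846056, 'cy': 195.22395743787706, 'view': [[0.951, -0.309, 0.024, -0.549], [0.139, 0.493, 0.859, -0.139], [-0.277, -0.813, 0.512, -0.968], [0.0, 0.0, 0.0, 1.0]]}
{'clock': 0.1, 'joint_pos': array([ 1.32097229e+00,  2.41313847e-01,  3.84668369e-03,  1.33516630e+00,
       -3.09608155e-05,  1.57078325e+00]), 'joint_vel': array([-0.00107834, -0.00174352,  0.00243755,  0.00225892,  0.00081312,
       -0.00112568]), 'tau': array([-3.94223662e-04, -3.73138225e+01,  2.53009969e+01,  1.08519854e-02,
        1.05207405e-05, -1.14987068e-05]), 'eef_pos': array([0.1234785 , 0.48389543, 0.20830919]), 'tool_rot': array([ 1.24580886e-01,  9.92209030e-01, -9.13337457e-04, -9.90880073e-05]), 'ft_force': array([-1.23656399, -1.26347286, -0.39181477]), 'ft_torque': array([-0.06932031,  0.03764291, -0.0469603 ]), 'grasp_force': 0.0, 'grip_width': 0.08534023766653041}
```

View pics/top0.png

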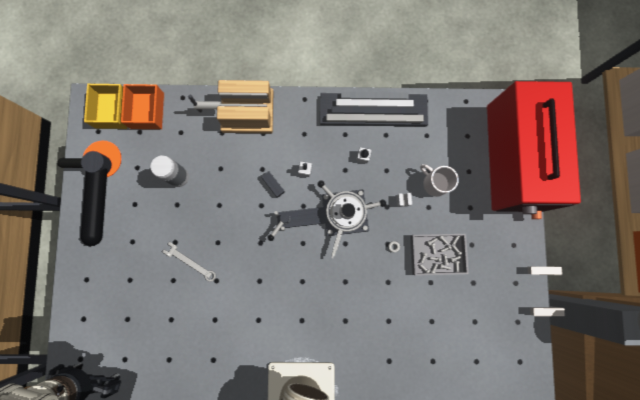

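View pics/side0.png

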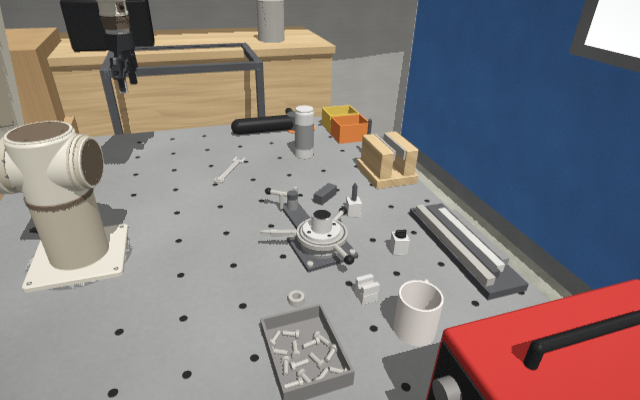

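The top view shows the turntable at about (347,211), with its tongue running left to the lever at about (275,222). The pointer runs down towards (334,255), and the three blocks are near (305,169), (364,155) and (400,200). I'll zoom in on both views.

```bash
python3 - <<'E'
import cv2,numpy as np
a=cv2.imread("pics/top0.png")[140:270,240:420]; b=cv2.imread("pics/side0.png")[170:310,240:420]
cv2.imwrite("pics/topz.png",cv2.resize(a,None,fx=4.4,fy=4.4,interpolation=cv2.INTER_CUBIC)); cv2.imwrite("pics/sidez.png",cv2.resize(b,None,fx=4.2,fy=4.2,interpolation=cv2.INTER_CUBIC))
E
```

```text
(no output)
```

View pics/topz.png

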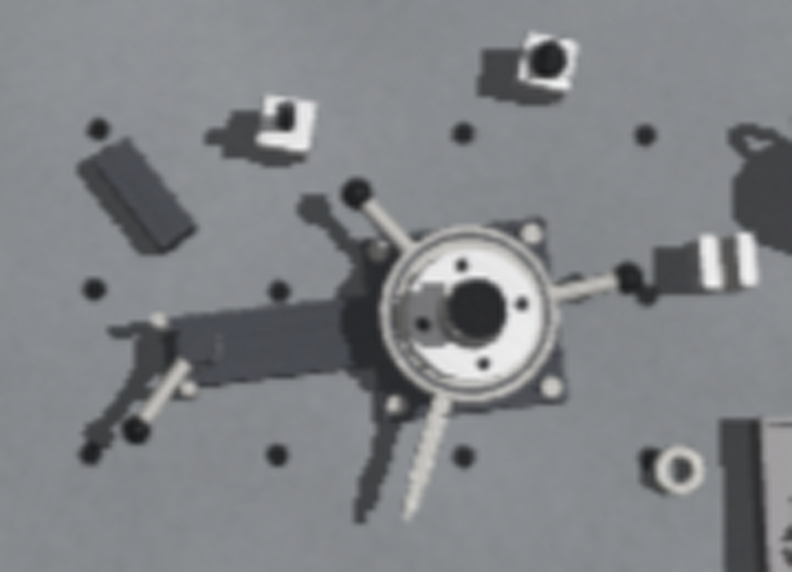

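View pics/sidez.png

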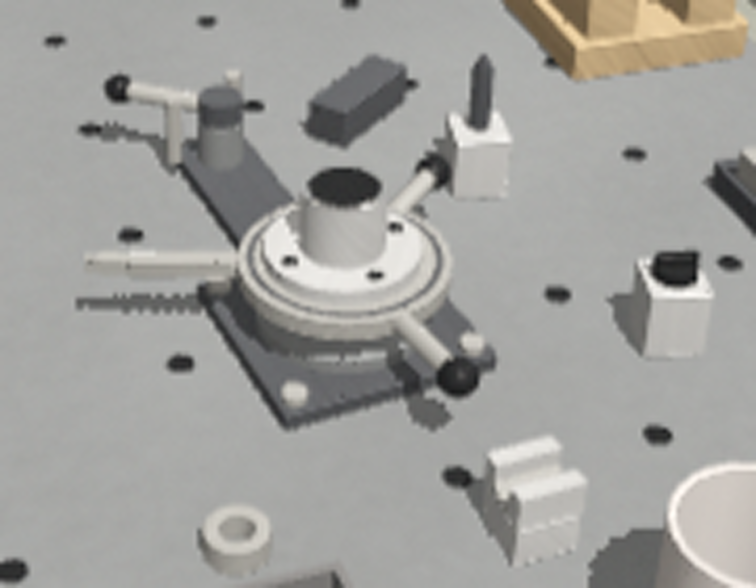

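The zoomed crops agree with the brief. In topz the disc centre is near (470,313), the pointer tip (409,518), ball_a (629,277), ball_b (356,192), the pin block (285,122), the lever ball (135,430) and the boss about (195,348). The pin block is the upper-left one. The open stop is near (187,388) and the locked stop near (159,320). So the pointer turns about 119° clockwise.

```bash
cat > m.py <<'E'
from h import *
E
python3 - <<'E'
from h import *
def c(x,y,z): return onz("top",240+x/4.4-.4,140+y/4.4-.4,z)[:2]
P={k:c(*v) for k,v in dict(ax=(470,313,.054),tip=(409,518,.048),A=(629,277,.048),B=(356,192,.048),pintop=(284,113,.098),blk=(287,124,.044),ltip=(135,430,.05),boss=(197,347,.06),knob=(549,65,.05),vb=(728,261,.044)).items()}
# axis from tip, A,B : fit
from scipy.optimize import least_squares
def res(q):
    o=q[:2];r=[]
    for k,R,a in(("tip",.145,0),("A",.112,2*np.pi/3),("B",.112,-2*np.pi/3)):
        r+=list(o+R*np.array([np.cos(q[2]+a),np.sin(q[2]+a)])-P[k])
    return r
s=least_squares(res,[*P["ax"],2.8]);print("fit",s.x,np.degrees(s.x[2]),"res mm",np.round(s.fun*1e3,1))
for k,p in P.items():
    d=p-s.x[:2];print(k,p.round(4),"r %.1f ang %.2f"%(np.hypot(*d)*1e3,np.degrees(np.arctan2(d[1],d[0]))))
c0=viewer.get_calibration("wrist");V=np.array(c0["view"]);print(c0["fovy"],c0["cx"],c0["cy"],-V[:3,:3].T@V[:3,3],V.round(3))
E
```

```text
fit [ 0.53882351 -0.13149277  2.85136838] 163.3713741408507 res mm [-0.   0.6  0.7  0.1 -0.7 -0.7]
ax [ 0.5377 -0.1313] r 1.1 ang 172.27
tip [ 0.3999 -0.0906] r 144.8 ang 163.59
A [ 0.564  -0.2406] r 111.9 ang -77.01
B [ 0.621  -0.0539] r 113.0 ang 43.38
pintop [ 0.6651 -0.0045] r 179.1 ang 45.17
blk [ 0.6687 -0.0061] r 180.6 ang 43.99
ltip [0.4571 0.0938] r 239.7 ang 109.93
boss [0.5125 0.0526] r 186.0 ang 98.14
knob [ 0.7109 -0.1868] r 180.8 ang -17.82
vb [ 0.5762 -0.3095] r 181.8 ang -78.15
59.551789934157696 317.6123219876597 202.46237509270964 [0.04581323 0.5044466  0.37243901] [[ 0.246  0.969 -0.002 -0.499]
 [-0.92   0.233 -0.315  0.042]
 [-0.305  0.08   0.949 -0.38 ]
 [ 0.     0.     0.     1.   ]]
```

>>> {"api": "arm_command", "payload": {
  "increments": [
    {"dx": -46.8, "dy": -52.2, "wz": -1.53, "grip": 0},
    {"dx": -46.8, "dy": -52.2, "wz": -1.53, "grip": 0},
    {"dx": -46.8, "dy": -52.2, "wz": -1.53, "grip": 0},
    {"dx": -46.8, "dy": -52.2, "wz": -1.53, "grip": 0},
    {"dx": -46.8, "dy": -52.2, "wz": -1.53, "grip": 0},
    {"dx": -46.8, "dy": -52.2, "wz": -1.53, "grip": 0},
    {"dx": -46.8, "dy": -52.2, "wz": -1.53, "grip": 0},
    {"dx": -46.8, "dy": -52.2, "wz": -1.53, "grip": 0},
    {"dx": -46.8, "dy": -52.2, "wz": -1.53, "grip": 0},
    {"dx": -46.8, "dy": -52.2, "wz": -1.53, "grip": 0}
  ]
}}

```text
validation failed for argument at $.in...
```

>>> {"api": "arm_command", "payload": {
  "increments": [
    {"dx": -3.3, "dy": -3.7, "dz": 0, "wx": 0, "wy": 0, "wz": -0.11, "grip": 0},
    {"dx": -6.6, "dy": -7.4, "dz": 0, "wx": 0, "wy": 0, "wz": -0.22, "grip": 0}
  ]
}}

```text
clock: 0.3
eef_pos: [0.1692, 0.3957, 0.208]
tool_rot: [0.011, 1.0, -0.001, -0.0]
ft_force: [1.4, -0.3, 0.1]
grip_width: 0.059
grasp_force: 0.0
```

>>> {"api": "arm_command", "payload": {
  "increments": [
    {"dx": -29.5, "dy": -52.5, "dz": 0, "wx": 0, "wy": 0, "wz": -1.31, "grip": 0},
    {"dx": -29.5, "dy": -52.5, "dz": 0, "wx": 0, "wy": 0, "wz": -1.31, "grip": 0},
    {"dx": -29.5, "dy": -52.5, "dz": 0, "wx": 0, "wy": 0, "wz": -1.31, "grip": 0},
    {"dx": -29.5, "dy": -52.5, "dz": 0, "wx": 0, "wy": 0, "wz": -1.31, "grip": 0},
    {"dx": -29.5, "dy": -52.5, "dz": 0, "wx": 0, "wy": 0, "wz": -1.31, "grip": 0},
    {"dx": -29.5, "dy": -52.5, "dz": 0, "wx": 0, "wy": 0, "wz": -1.31, "grip": 0},
    {"dx": -29.5, "dy": -52.5, "dz": 0, "wx": 0, "wy": 0, "wz": -1.31, "grip": 0},
    {"dx": -29.5, "dy": -52.5, "dz": 0, "wx": 0, "wy": 0, "wz": -1.31, "grip": 0},
    {"dx": -29.5, "dy": -52.5, "dz": 0, "wx": 0, "wy": 0, "wz": -1.31, "grip": 0},
    {"dx": -29.5, "dy": -52.5, "dz": 0, "wx": 0, "wy": 0, "wz": -1.31, "grip": 0}
  ]
}}

```text
clock: 1.3
eef_pos: [0.3546, 0.0494, 0.2091]
tool_rot: [-0.544, 0.839, 0.0, -0.0]
ft_force: [0.9, 1.6, 0.4]
grip_width: 0.0002
grasp_force: 0.0
```

```bash
cat >> h.py <<'E'
from scipy.spatial.transform import Rotation as Ro
AX=np.array([.5388,-.1315])
def state():
    o=monitor.get_obs(); R=Ro.from_quat(o["tool_rot"]); return o,np.array(o["eef_pos"]),R
def inc(targets, pose=None):
    """targets: (x,y,z,psi_deg of tool y) -> rows in tool axes, cm/rad (tool held down)"""
    o,p,R=state()
    if pose is not None: p=np.array(pose[0]);R=pose[1]
    for t in targets:
        d=R.inv().apply(np.array(t[:3])-p)*100; s=np.radians(t[3])
        T=Ro.from_matrix(np.array([[-np.sin(s),np.cos(s),0],[np.cos(s),np.sin(s),0],[0,0,-1.]]).T)
        w=(R.inv()*T).as_rotvec(); print(d.round(2),w.round(3))
def pol(c,r,a,off,z,psi=None):
    a=np.radians(a);u=np.array([np.cos(a),np.sin(a)]);n=np.array([-u[1],u[0]]); q=c+r*u+off*n
    return (*q,z,np.degrees(a) if psi is None else psi)
E
sed -i '/^    return (\*q/s/.*/    return (*q,z,np.degrees(a) if psi is None else psi)/' h.py
python3 - <<'E'
from h import *
T=pol(AX,.085,163.4,.032,.209); print(np.round(T,4)); 
o,p,R=state(); print(o["joint_pos"].round(3),R.as_matrix().round(3)); inc([T])
E
```

```text
[ 4.482e-01 -1.379e-01  2.090e-01  1.634e+02]
[ 0.138 -0.043 -0.314  1.299  0.    -1.011] [[-0.409 -0.912 -0.   ]
 [-0.912  0.409  0.   ]
 [-0.     0.    -1.   ]]
[ 1.326e+01 -1.620e+01  1.000e-02] [ 0.     0.    -0.132]
```

>>> {"api": "arm_command", "payload": {
  "increments": [
    {"dx": 4.4, "dy": -5.4, "dz": 0, "wx": 0, "wy": 0, "wz": -0.05, "grip": 0},
    {"dx": 8.8, "dy": -10.8, "dz": 0, "wx": 0, "wy": 0, "wz": -0.1, "grip": 0},
    {"dx": 13.3, "dy": -16.2, "dz": 0, "wx": 0, "wy": 0, "wz": -0.13, "grip": 0},
    {"dx": 13.3, "dy": -16.2, "dz": 0, "wx": 0, "wy": 0, "wz": -0.13, "grip": 0},
    {"dx": 13.3, "dy": -16.2, "dz": 0, "wx": 0, "wy": 0, "wz": -0.13, "grip": 0},
    {"dx": 13.3, "dy": -16.2, "dz": 0, "wx": 0, "wy": 0, "wz": -0.13, "grip": 0}
  ]
}}

```text
clock: 1.9
eef_pos: [0.4469, -0.1385, 0.2084]
tool_rot: [-0.594, 0.805, 0.001, -0.0]
ft_force: [-1.4, 0.2, -0.2]
grip_width: -0.0003
grasp_force: 0.0
```

```bash
python3 - <<'E'
from h import *
o,p,R=state(); print(p.round(4),o["ft_force"].round(2)); c=viewer.get_calibration("wrist")
im,d=viewer.camera("wrist"); cv2.imwrite("pics/w1.png",im[:,:,::-1]); np.save("pics/w1c.npy",c,allow_pickle=True)
for q in [(*AX,.054),(.4,-.0906,.048),(.621,-.0539,.048),(.6665,-.005,.098),(.4571,.0938,.05)]: print(np.round(proj("wrist",np.array(q),c),1))
E
```

```text
[ 0.4469 -0.1385  0.2084] [-1.41  0.18 -0.2 ]
[229.1 211. ]
[377.7 207.3]
[185.7 295.6]
[145.4 376.8]
[368.6 366.3]
```

View pics/w1.png

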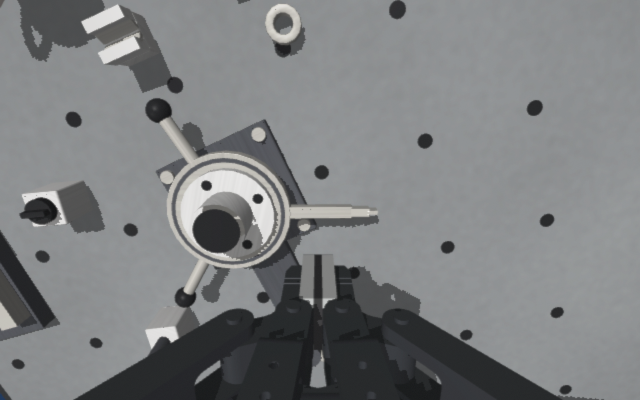

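The wrist view shows the axis at about (228,210), the pointer tip at (377,212), ball_a at (158,110) and ball_b at (185,297). The pin block shows at the bottom near (165,340). I'll fit the pose again from these points.

```bash
cat >> h.py <<'E'
from scipy.optimize import least_squares
def fit(tip,A,B):
    def res(q):
        r=[]
        for P,R,a in((tip,.145,0),(A,.112,2*np.pi/3),(B,.112,-2*np.pi/3)):
            if P is not None: r+=list(q[:2]+R*np.array([np.cos(q[2]+a),np.sin(q[2]+a)])-P[:2])
        return r
    s=least_squares(res,[*AX,2.8 if tip is None else np.arctan2(tip[1]-AX[1],tip[0]-AX[0])]); return s.x[:2],np.degrees(s.x[2]),np.round(s.fun*1e3,1)
E
python3 - <<'E'
from h import *
c=np.load("pics/w1c.npy",allow_pickle=True).item()
im=cv2.imread("pics/w1.png").astype(int)
def ball(u,v,h=18):
    w=im[v-h:v+h,u-h:u+h].max(2)<45; n,l,s,ce=cv2.connectedComponentsWithStats(w.astype(np.uint8)); k=l[h,h]; print("ball",s[k],ce[k]); return ce[k][0]+u-h,ce[k][1]+v-h
a=ball(158,110);b=ball(185,297)
P=[onz("wrist",*q,.048,c) for q in((377.5,212.5),a,b)]
print(np.round(P,4),fit(*P))
print("disc",onz("wrist",228,210,.054,c).round(4),"tcp below",np.round(proj("wrist",np.array([.4469,-.1385,.048]),c)))
E
```

```text
ball [  7   7  24  23 302] [20.14569536 18.05629139]
ball [   0    0   36   36 1157] [17.24719101 17.22990493]
[[ 0.4015 -0.0853  0.048 ]
 [ 0.5645 -0.238   0.048 ]
 [ 0.6228 -0.0536  0.048 ]] (array([ 0.54009499, -0.12895609]), np.float64(162.50052817938223), array([ 0.3, -0. , -0.2, -0.3, -0.1,  0.3]))
disc [ 0.5394 -0.1328  0.054 ] tcp below [318. 176.]
```

```bash
sed -i 's/^AX=.*/AX=np.array([.5396,-.1300])/' h.py; python3 - <<'E'
from h import *
inc([pol(AX,.086,162.5,.034,.042)])
E
```

```text
[-0.09 -0.12 16.65] [0.002 0.    0.008]
```

>>> {"api": "arm_command", "payload": {
  "increments": [
    {"dx": 0, "dy": 0, "dz": 4, "wx": 0, "wy": 0, "wz": 0, "grip": 0},
    {"dx": 0, "dy": 0, "dz": 8, "wx": 0, "wy": 0, "wz": 0, "grip": 0},
    {"dx": 0, "dy": 0, "dz": 12, "wx": 0, "wy": 0, "wz": 0, "grip": 0},
    {"dx": -0.1, "dy": -0.1, "dz": 15, "wx": 0, "wy": 0, "wz": 0.01, "grip": 0},
    {"dx": -0.1, "dy": -0.1, "dz": 16.6, "wx": 0, "wy": 0, "wz": 0.01, "grip": 0},
    {"dx": -0.1, "dy": -0.1, "dz": 16.6, "wx": 0, "wy": 0, "wz": 0.01, "grip": 0},
    {"dx": -0.1, "dy": -0.1, "dz": 16.6, "wx": 0, "wy": 0, "wz": 0.01, "grip": 0}
  ]
}}

```text
clock: 2.65
eef_pos: [0.4479, -0.1352, 0.0439]
tool_rot: [-0.592, 0.806, 0.0, -0.0]
ft_force: [1.3, 0.0, 0.3]
grip_width: -0.0004
grasp_force: 0.0
```

```bash
python3 - <<'E'
from h import *
o,p,R=state();print(p.round(4),o["ft_force"].round(2),o["joint_pos"].round(2))
T=[pol(AX,.086,162.5,x,.042) for x in(.028,.022,.017)]+[pol(AX,.086,162.5-f,.017,.042) for f in(3,6,9.5,13,17,21,25)]
inc(T)
E
```

```text
[ 0.4479 -0.1352  0.0439] [1.29 0.02 0.28] [-0.29  0.32 -0.35  0.9   0.   -1.56]
[-0.45  0.01  0.19] [0.    0.    0.001]
[-1.05  0.01  0.19] [0.    0.    0.001]
[-1.55  0.01  0.19] [0.    0.    0.001]
[-2.01  0.09  0.19] [0.    0.    0.054]
[-2.46  0.14  0.19] [0.    0.    0.106]
[-3.    0.17  0.19] [0.    0.    0.167]
[-3.53  0.17  0.19] [0.    0.    0.228]
[-4.14  0.13  0.19] [0.    0.    0.298]
[-4.75  0.05  0.19] [0.    0.    0.368]
[-5.35 -0.08  0.19] [0.    0.    0.438]
```

>>> {"api": "arm_command", "payload": {
  "increments": [
    {"dx": -0.5, "dy": 0, "dz": 0.1, "wx": 0, "wy": 0, "wz": 0, "grip": 0},
    {"dx": -1.0, "dy": 0, "dz": 0.1, "wx": 0, "wy": 0, "wz": 0, "grip": 0},
    {"dx": -1.5, "dy": 0, "dz": 0.1, "wx": 0, "wy": 0, "wz": 0, "grip": 0},
    {"dx": -2.0, "dy": 0.1, "dz": 0.1, "wx": 0, "wy": 0, "wz": 0.05, "grip": 0},
    {"dx": -2.5, "dy": 0.1, "dz": 0.1, "wx": 0, "wy": 0, "wz": 0.11, "grip": 0},
    {"dx": -3.0, "dy": 0.2, "dz": 0.1, "wx": 0, "wy": 0, "wz": 0.17, "grip": 0},
    {"dx": -3.5, "dy": 0.2, "dz": 0.1, "wx": 0, "wy": 0, "wz": 0.23, "grip": 0},
    {"dx": -4.1, "dy": 0.1, "dz": 0.1, "wx": 0, "wy": 0, "wz": 0.3, "grip": 0},
    {"dx": -4.7, "dy": 0.1, "dz": 0.1, "wx": 0, "wy": 0, "wz": 0.37, "grip": 0},
    {"dx": -5.3, "dy": -0.1, "dz": 0.1, "wx": 0, "wy": 0, "wz": 0.44, "grip": 0}
  ]
}}

```text
clock: 3.65
eef_pos: [0.4654, -0.0858, 0.0428]
tool_rot: [-0.399, 0.917, -0.0, 0.0]
ft_force: [0.1, -0.1, -0.2]
grip_width: 0.0003
grasp_force: 0.0
```

```bash
python3 - <<'E'
from h import *
o,p,R=state();print(p.round(4),o["ft_force"].round(2),o["joint_pos"].round(2))
c=viewer.get_calibration("wrist");im,d=viewer.camera("wrist");top,_=viewer.camera("top")
a=cv2.resize(im[:,:,::-1],None,fx=.75,fy=.75)
b=cv2.resize(top[140:270,240:400,::-1],None,fx=2.3,fy=2.3,interpolation=cv2.INTER_CUBIC)
h=max(a.shape[0],b.shape[0]);o2=np.zeros((h,a.shape[1]+b.shape[1]-50,3),np.uint8);o2[:a.shape[0],:a.shape[1]]=a;o2[:b.shape[0],480:]=b[:,:o2.shape[1]-480]
print(o2.shape);cv2.imwrite("pics/p1.png",o2[:,:800])
inc([pol(AX,.086,137.5-f,.017,.042) for f in(4,8,12,16,20,24,28,32,36,40)])
E
```

```text
[ 0.4654 -0.0858  0.0428] [ 0.09 -0.08 -0.21] [-0.18  0.33 -0.34  0.9   0.   -1.  ]
(300, 798, 3)
[-0.61  0.28  0.08] [-0.001  0.001  0.067]
[-1.22  0.34  0.08] [-0.001  0.001  0.136]
[-1.83  0.35  0.08] [-0.001  0.001  0.206]
[-2.44  0.32  0.08] [-0.001  0.001  0.276]
[-3.05  0.25  0.08] [-0.001  0.001  0.346]
[-3.65  0.14  0.08] [-0.001  0.001  0.416]
[-4.24 -0.02  0.08] [-0.001  0.001  0.485]
[-4.82 -0.21  0.08] [-0.001  0.001  0.555]
[-5.38 -0.45  0.09] [-0.001  0.001  0.625]
[-5.93 -0.72  0.09] [-0.001  0.001  0.695]
```

View pics/p1.png

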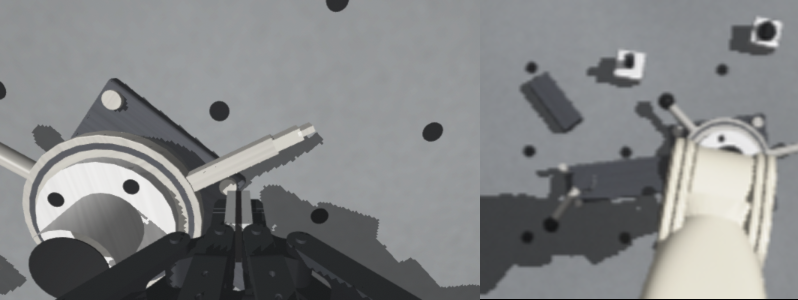

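Pointer and ball_b have not moved: the pointer is still tilted about 25° in the wrist view and there was no force. The closed finger, at about (238,190) in that picture, is now on the pointer's other side. I'll check the fingertip and pointer heights against the depth image.

```bash
python3 - <<'E'
from h import *
o,p,R=state();c=viewer.get_calibration("wrist");im,d=viewer.camera("wrist")
print("tcp px",np.round(proj("wrist",p,c)),p.round(4))
def w(u,v):
    z=d[v,u]; o_,dr=ray("wrist",u,v,c); return (o_+dr*z).round(4)   # dr has unit depth
for u,v in [(318,245),(318,250),(318,255),(310,258),(326,258),(310,262),(326,262),(310,275),(326,275),(326,290),(340,205),(360,198),(380,190),(410,175),(285,240)]: print(u,v,w(u,v),im[v,u])
cv2.imwrite("pics/c1.png",cv2.resize(im[150:320,220:440,::-1],None,fx=3.4,fy=3.4,interpolation=cv2.INTER_CUBIC))
E
```

```text
tcp px [318. 250.] [ 0.466  -0.0857  0.0428]
318 245 [ 0.4742 -0.0768  0.0113] [63 65 68]
318 250 [ 0.4764 -0.0744  0.0116] [64 66 69]
318 255 [ 0.459  -0.0934  0.0691] [37 36 38]
310 258 [ 0.4615 -0.0958  0.0721] [121 123 123]
326 258 [ 0.4562 -0.0913  0.0725] [121 122 122]
310 262 [ 0.4615 -0.0956  0.0754] [120 122 122]
326 262 [ 0.4565 -0.0911  0.0755] [122 123 123]
310 275 [ 0.4615 -0.0953  0.0856] [121 123 122]
326 275 [ 0.4568 -0.0911  0.0857] [121 122 122]
326 290 [ 0.4569 -0.0914  0.0967] [121 122 122]
340 205 [ 0.4396 -0.0993  0.0524] [204 202 194]
360 198 [ 0.4305 -0.0957  0.053 ] [198 195 188]
380 190 [ 0.4212 -0.0926  0.0535] [209 208 199]
410 175 [ 0.4068 -0.0887  0.0528] [201 199 191]
285 240 [ 0.4714 -0.1036  0.0515] [205 203 195]
```

View pics/c1.png

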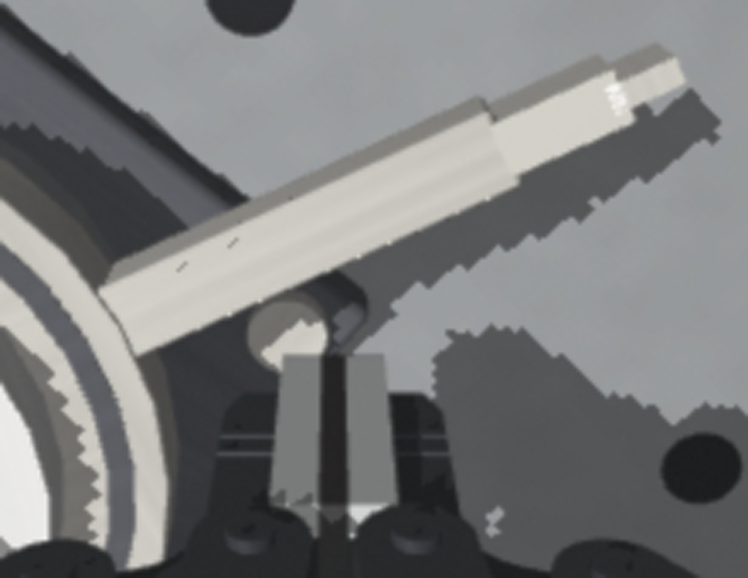

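The depth image explains it. The visible end of the closed fingertips is at z≈0.069 with the TCP at 0.043, so they stop about 25 mm short of the nominal TCP. They passed over the pointer, whose top is at 0.053, and nothing moved. I'll go back to the anticlockwise side, then lower the real tip below arm level and check it.

```bash
python3 - <<'E'
from h import *
inc([pol(AX,.09,162.5-12,-.004,.05),pol(AX,.09,162.5,.034,.05)])
E
```

```text
[-0.12  0.43 -0.73] [-0.001  0.    -0.229]
[ 5.13 -1.72 -0.73] [-0.001  0.    -0.439]
```

>>> {"api": "arm_command", "payload": {
  "increments": [
    {"dx": 0, "dy": 0, "dz": -0.7, "wx": 0, "wy": 0, "wz": 0, "grip": 0},
    {"dx": 1.0, "dy": -0.3, "dz": -0.7, "wx": 0, "wy": 0, "wz": -0.1, "grip": 0},
    {"dx": 2.3, "dy": -0.8, "dz": -0.7, "wx": 0, "wy": 0, "wz": -0.2, "grip": 0},
    {"dx": 3.7, "dy": -1.3, "dz": -0.7, "wx": 0, "wy": 0, "wz": -0.32, "grip": 0},
    {"dx": 5.1, "dy": -1.7, "dz": -0.7, "wx": 0, "wy": 0, "wz": -0.44, "grip": 0},
    {"dx": 5.1, "dy": -1.7, "dz": -0.7, "wx": 0, "wy": 0, "wz": -0.44, "grip": 0},
    {"dx": 5.1, "dy": -1.7, "dz": 1.0, "wx": 0, "wy": 0, "wz": -0.44, "grip": 0},
    {"dx": 5.1, "dy": -1.7, "dz": 2.4, "wx": 0, "wy": 0, "wz": -0.44, "grip": 0},
    {"dx": 5.1, "dy": -1.7, "dz": 2.4, "wx": 0, "wy": 0, "wz": -0.44, "grip": 0},
    {"dx": 5.1, "dy": -1.7, "dz": 2.4, "wx": 0, "wy": 0, "wz": -0.44, "grip": 0}
  ]
}}

```text
clock: 4.8
eef_pos: [0.4431, -0.135, 0.0186]
tool_rot: [-0.591, 0.807, 0.0, -0.0]
ft_force: [0.1, -0.5, 0.2]
grip_width: -0.0001
grasp_force: 0.0
```

```bash
cat >> h.py <<'E'
def w3(u,v,d,c):
    o_,dr=ray("wrist",u,v,c); return o_+dr*d[v,u]
def toolprofile(d,c,p,R,cols=(310,326)):
    for u in cols:
        pts=[(v,*(R.inv().apply(w3(u,v,d,c)-p)*1e3).round(0)) for v in range(236,330,6)]; print(u,[tuple(int(x) for x in q) for q in pts])
E
python3 - <<'E'
from h import *
o,p,R=state();c=viewer.get_calibration("wrist");im,d=viewer.camera("wrist");print(p.round(4),o["ft_force"].round(2))
toolprofile(d,c,p,R)
for q in [(305,248),(340,205)]: print(w3(*q,d,c).round(3),im[q[1],q[0]])
inc([pol(AX,.09,162.5,x,.017) for x in(.028,.022,.017)]+[pol(AX,.09,162.5-f,.017,.017) for f in(3,6,9)])
E
```

```text
[ 0.4431 -0.135   0.0186] [ 0.06 -0.5   0.18]
310 [(236, 0, -5, 18), (242, -3, -5, 18), (248, -8, -5, 19), (254, 10, -4, -25), (260, 11, -4, -31), (266, 11, -4, -36), (272, 11, -3, -42), (278, 11, -3, -46), (284, 11, -3, -50), (290, 11, -3, -54), (296, 10, -3, -58), (302, 9, -3, -59), (308, 11, -3, -66), (314, 12, -3, -69), (320, 10, -3, -70), (326, 8, -3, -71)]
326 [(236, 0, 4, 18), (242, -4, 4, 19), (248, -8, 4, 19), (254, 10, 3, -24), (260, 11, 3, -31), (266, 11, 3, -38), (272, 11, 3, -42), (278, 11, 3, -46), (284, 10, 3, -50), (290, 10, 3, -53), (296, 10, 2, -57), (302, 9, 2, -60), (308, 12, 2, -67), (314, 12, 2, -70), (320, 11, 2, -72), (326, 11, 2, -75)]
[ 0.453 -0.129 -0.001] [48 49 50]
[ 0.426 -0.149 -0.001] [148 149 151]
[-0.58  0.    0.19] [-0.001  0.    -0.001]
[-1.18  0.    0.19] [-0.001  0.    -0.001]
[-1.68  0.    0.19] [-0.001  0.    -0.001]
[-2.15  0.08  0.19] [-0.001  0.     0.051]
[-2.63  0.13  0.19] [-0.001  0.     0.103]
[-3.11  0.16  0.19] [-0.001  0.     0.156]
```

>>> {"api": "arm_command", "payload": {
  "increments": [
    {"dx": -0.5, "dy": 0, "dz": 0.2, "wx": 0, "wy": 0, "wz": 0, "grip": 0},
    {"dx": -1.0, "dy": 0, "dz": 0.2, "wx": 0, "wy": 0, "wz": 0, "grip": 0},
    {"dx": -1.4, "dy": 0, "dz": 0.2, "wx": 0, "wy": 0, "wz": 0, "grip": 0},
    {"dx": -1.7, "dy": 0, "dz": 0.2, "wx": 0, "wy": 0, "wz": 0, "grip": 0},
    {"dx": -2.1, "dy": 0.1, "dz": 0.2, "wx": 0, "wy": 0, "wz": 0.05, "grip": 0},
    {"dx": -2.6, "dy": 0.1, "dz": 0.2, "wx": 0, "wy": 0, "wz": 0.1, "grip": 0},
    {"dx": -3.1, "dy": 0.2, "dz": 0.2, "wx": 0, "wy": 0, "wz": 0.16, "grip": 0}
  ]
}}

```text
clock: 5.55
eef_pos: [0.4508, -0.1055, 0.0165]
tool_rot: [-0.523, 0.852, -0.001, -0.0]
ft_force: [-0.4, -2.3, -0.3]
grip_width: -0.0001
grasp_force: 0.9
```

```bash
python3 - <<'E'
from h import *
o,p,R=state();c=viewer.get_calibration("wrist");im,d=viewer.camera("wrist");print(p.round(4),o["ft_force"].round(2))
cv2.imwrite("pics/w3.png",im[:,:,::-1])
# pointer pixels: bright, height .050-.056, r 65-140mm
vv,uu=np.mgrid[0:400:2,0:640:2];P=np.array([w3(u,v,d,c) for u,v in zip(uu.ravel(),vv.ravel())]);r=np.hypot(*(P[:,:2]-AX).T)
m=(P[:,2]>.049)&(P[:,2]<.057)&(r>.07)&(r<.14);a=np.degrees(np.arctan2(P[m,1]-AX[1],P[m,0]-AX[0]));print(m.sum(),np.percentile(a,[0,10,50,90,100]).round(1))
inc([pol(AX,.09,153.5-f,.017,.017) for f in(4,8,12,16,20,24,28,32,36,40)])
E
```

```text
[ 0.4508 -0.1055  0.0165] [-0.44 -2.25 -0.27]
249 [-89.4 155.2 167.2 171.3 172.2]
[-0.62  0.02 -0.05] [-0.     0.     0.063]
[-1.25  0.07 -0.05] [-0.     0.     0.132]
[-1.89  0.09 -0.05] [-0.     0.     0.202]
[-2.53  0.05 -0.05] [-0.     0.     0.272]
[-3.17 -0.02 -0.05] [-0.     0.     0.342]
[-3.79 -0.14 -0.05] [-0.     0.     0.412]
[-4.41 -0.31 -0.05] [-0.     0.     0.481]
[-5.02 -0.52 -0.05] [-0.     0.     0.551]
[-5.6  -0.76 -0.05] [-0.     0.     0.621]
[-6.17 -1.05 -0.05] [-0.     0.     0.691]
```

Contact is now made, with a push of about 2.3 N, so I'll carry on round the arc.

>>> {"api": "arm_command", "payload": {
  "increments": [
    {"dx": -0.6, "dy": 0, "dz": 0, "wx": 0, "wy": 0, "wz": 0.06, "grip": 0},
    {"dx": -1.2, "dy": 0.1, "dz": 0, "wx": 0, "wy": 0, "wz": 0.13, "grip": 0},
    {"dx": -1.9, "dy": 0.1, "dz": 0, "wx": 0, "wy": 0, "wz": 0.2, "grip": 0},
    {"dx": -2.5, "dy": 0.1, "dz": 0, "wx": 0, "wy": 0, "wz": 0.27, "grip": 0},
    {"dx": -3.2, "dy": 0, "dz": 0, "wx": 0, "wy": 0, "wz": 0.34, "grip": 0},
    {"dx": -3.8, "dy": -0.1, "dz": 0, "wx": 0, "wy": 0, "wz": 0.41, "grip": 0},
    {"dx": -4.4, "dy": -0.3, "dz": 0, "wx": 0, "wy": 0, "wz": 0.48, "grip": 0},
    {"dx": -5.0, "dy": -0.5, "dz": 0, "wx": 0, "wy": 0, "wz": 0.55, "grip": 0},
    {"dx": -5.6, "dy": -0.8, "dz": 0, "wx": 0, "wy": 0, "wz": 0.62, "grip": 0},
    {"dx": -6.2, "dy": -1.1, "dz": 0, "wx": 0, "wy": 0, "wz": 0.69, "grip": 0}
  ]
}}

```text
clock: 6.6
eef_pos: [0.4869, -0.0543, 0.016]
tool_rot: [-0.205, 0.979, 0.0, -0.001]
ft_force: [-2.6, -0.1, 1.9]
grip_width: -0.0
grasp_force: 1.0
```

```bash
python3 - <<'E'
from h import *
o,p,R=state();print(p.round(4),o["ft_force"].round(2),o["joint_pos"].round(2))
c=viewer.get_calibration("wrist");im,d=viewer.camera("wrist");top,_=viewer.camera("top")
a=cv2.resize(im[:,:,::-1],None,fx=.75,fy=.75)
b=cv2.resize(top[140:270,240:380,::-1],None,fx=2.28,fy=2.28,interpolation=cv2.INTER_CUBIC)
o2=np.zeros((300,800,3),np.uint8);o2[:,:480]=a;o2[:296,480:799]=b
cv2.imwrite("pics/p2.png",o2)
inc([pol(AX,.09,113.5-f,.017,.017) for f in(4,8,12,16,20,24,28,32,36,40)])
E
```

```text
[ 0.4869 -0.0543  0.016 ] [-2.62 -0.06  1.89] [-0.11  0.4  -0.32  0.85 -0.   -0.52]
[-0.58  0.11 -0.07] [0.    0.    0.076]
[-1.22  0.16 -0.07] [0.    0.    0.146]
[-1.86  0.16 -0.07] [0.    0.    0.216]
[-2.5   0.12 -0.07] [0.    0.    0.285]
[-3.13  0.04 -0.07] [0.    0.    0.355]
[-3.76 -0.09 -0.07] [0.    0.    0.425]
[-4.37 -0.26 -0.07] [0.    0.    0.495]
[-4.98 -0.48 -0.07] [0.    0.    0.565]
[-5.56 -0.74 -0.07] [0.    0.    0.635]
[-6.13 -1.03 -0.07] [0.    0.    0.704]
```

View pics/p2.png

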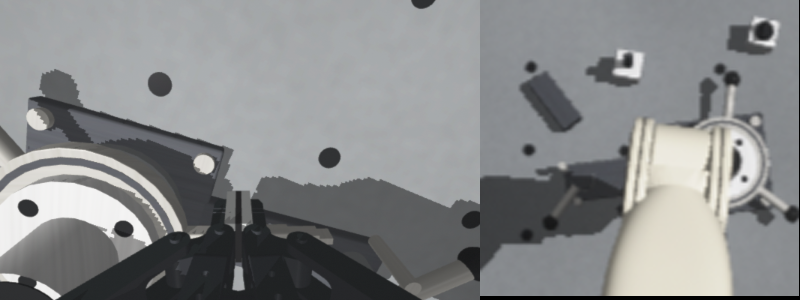

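The push works: ball_b has turned to straight up in the top view, the flange is still centred and the force is about 2.6 N. I'll keep going.

>>> {"api": "arm_command", "payload": {
  "increments": [
    {"dx": -0.6, "dy": 0.1, "dz": 0, "wx": 0, "wy": 0, "wz": 0.08, "grip": 0},
    {"dx": -1.2, "dy": 0.2, "dz": 0, "wx": 0, "wy": 0, "wz": 0.15, "grip": 0},
    {"dx": -1.9, "dy": 0.2, "dz": 0, "wx": 0, "wy": 0, "wz": 0.22, "grip": 0},
    {"dx": -2.5, "dy": 0.1, "dz": 0, "wx": 0, "wy": 0, "wz": 0.29, "grip": 0},
    {"dx": -3.1, "dy": 0, "dz": 0, "wx": 0, "wy": 0, "wz": 0.36, "grip": 0},
    {"dx": -3.8, "dy": -0.1, "dz": 0, "wx": 0, "wy": 0, "wz": 0.43, "grip": 0},
    {"dx": -4.4, "dy": -0.3, "dz": 0, "wx": 0, "wy": 0, "wz": 0.5, "grip": 0},
    {"dx": -5.0, "dy": -0.5, "dz": 0, "wx": 0, "wy": 0, "wz": 0.57, "grip": 0},
    {"dx": -5.6, "dy": -0.7, "dz": 0, "wx": 0, "wy": 0, "wz": 0.64, "grip": 0},
    {"dx": -6.1, "dy": -1.0, "dz": 0, "wx": 0, "wy": 0, "wz": 0.7, "grip": 0}
  ]
}}

```text
clock: 7.7
eef_pos: [0.5471, -0.0389, 0.016]
tool_rot: [0.142, 0.99, 0.0, -0.001]
ft_force: [-0.8, 1.9, 0.2]
grip_width: 0.0002
grasp_force: 1.0
```

```bash
python3 - <<'E'
from h import *
o,p,R=state();print(p.round(4),o["ft_force"].round(2),o["joint_pos"].round(2))
inc([pol(AX,.09,73.5-f,.017,.017) for f in(3,6,9,12,15,18,21,24,24)])
E
```

```text
[ 0.5471 -0.0389  0.016 ] [-0.77  1.86  0.19] [-0.07  0.49 -0.16  0.92  0.    0.21]
[-0.64  0.12 -0.1 ] [ 0.    -0.002  0.055]
[-1.12  0.17 -0.1 ] [ 0.    -0.002  0.107]
[-1.6  0.2 -0.1] [ 0.    -0.002  0.16 ]
[-2.08  0.2  -0.1 ] [ 0.    -0.002  0.212]
[-2.56  0.17 -0.11] [ 0.    -0.002  0.264]
[-3.03  0.12 -0.11] [ 0.    -0.002  0.317]
[-3.51  0.05 -0.11] [ 0.    -0.002  0.369]
[-3.98 -0.05 -0.11] [-0.    -0.002  0.421]
[-3.98 -0.05 -0.11] [-0.    -0.002  0.421]
```

>>> {"api": "arm_command", "payload": {
  "increments": [
    {"dx": -0.6, "dy": 0.1, "dz": 0, "wx": 0, "wy": 0, "wz": 0.05, "grip": 0},
    {"dx": -1.1, "dy": 0.2, "dz": 0, "wx": 0, "wy": 0, "wz": 0.1, "grip": 0},
    {"dx": -1.6, "dy": 0.2, "dz": 0, "wx": 0, "wy": 0, "wz": 0.16, "grip": 0},
    {"dx": -2.1, "dy": 0.2, "dz": 0, "wx": 0, "wy": 0, "wz": 0.21, "grip": 0},
    {"dx": -2.6, "dy": 0.2, "dz": 0, "wx": 0, "wy": 0, "wz": 0.26, "grip": 0},
    {"dx": -3.0, "dy": 0.1, "dz": 0, "wx": 0, "wy": 0, "wz": 0.31, "grip": 0},
    {"dx": -3.5, "dy": 0.1, "dz": 0, "wx": 0, "wy": 0, "wz": 0.36, "grip": 0},
    {"dx": -3.9, "dy": 0, "dz": 0, "wx": 0, "wy": 0, "wz": 0.41, "grip": 0},
    {"dx": -3.9, "dy": 0, "dz": 0, "wx": 0, "wy": 0, "wz": 0.41, "grip": 0}
  ]
}}

```text
clock: 8.6
eef_pos: [0.5853, -0.0505, 0.016]
tool_rot: [0.34, 0.94, -0.0, -0.0]
ft_force: [0.6, -0.0, 0.4]
grip_width: 0.0004
grasp_force: 0.1
```

```bash
python3 - <<'E'
from h import *
o,p,R=state();print(p.round(4),o["ft_force"].round(2),o["joint_pos"].round(2))
top,_=viewer.camera("top");s,_=viewer.camera("side")
cv2.imwrite("pics/top2.png",top[:,:,::-1]);cv2.imwrite("pics/side2.png",s[:,:,::-1])
b=cv2.resize(top[140:280,240:400,::-1],None,fx=2.4,fy=2.4,interpolation=cv2.INTER_CUBIC)
a=cv2.resize(s[150:300,230:420,::-1],None,fx=2.2,fy=2.2,interpolation=cv2.INTER_CUBIC)
o2=np.zeros((340,800,3),np.uint8);o2[:336,:384]=b;o2[:330,382:800]=a
cv2.imwrite("pics/p3.png",o2)
E
```

```text
[ 0.5853 -0.0505  0.016 ] [ 0.58 -0.02  0.4 ] [-0.09  0.56 -0.05  0.97  0.    0.61]
```

View pics/p3.png

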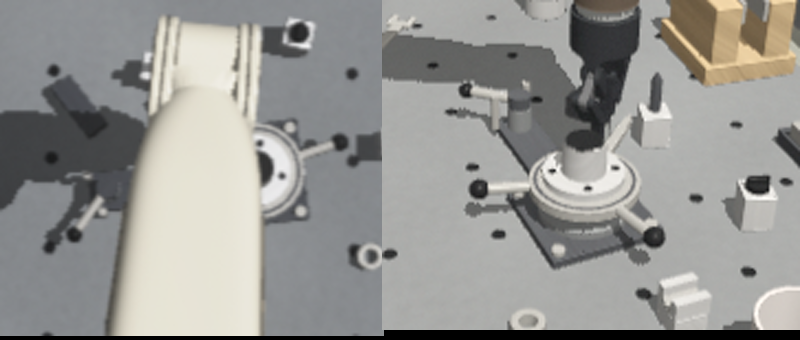

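That view shows ball_a and ball_b at side-crop (480,188) and (653,236), and the pointer aimed nearly at the pin block. I'll back off and lift, so one wrist picture covers both pointer and pin for the fine measurement.

>>> {"api": "arm_command", "payload": {
  "increments": [
    {"dx": 0.7, "dy": 0, "dz": 0, "wx": 0, "wy": 0, "wz": 0, "grip": 0},
    {"dx": 1.5, "dy": 0, "dz": -1, "wx": 0, "wy": 0, "wz": 0, "grip": 0},
    {"dx": 1.5, "dy": 0, "dz": -5, "wx": 0, "wy": 0, "wz": 0, "grip": 0},
    {"dx": 1.5, "dy": 0, "dz": -10, "wx": 0, "wy": 0, "wz": 0, "grip": 0},
    {"dx": 1.5, "dy": 0, "dz": -15, "wx": 0, "wy": 0, "wz": 0, "grip": 0},
    {"dx": 1.5, "dy": 0, "dz": -19, "wx": 0, "wy": 0, "wz": 0, "grip": 0},
    {"dx": 1.5, "dy": 0, "dz": -19, "wx": 0, "wy": 0, "wz": 0, "grip": 0},
    {"dx": 1.5, "dy": 0, "dz": -19, "wx": 0, "wy": 0, "wz": 0, "grip": 0}
  ]
}}

```text
clock: 9.5
eef_pos: [0.5743, -0.0403, 0.2084]
tool_rot: [0.34, 0.94, 0.001, 0.002]
ft_force: [-0.1, -0.1, -0.2]
grip_width: 0.0001
grasp_force: 0.0
```

```bash
python3 - <<'E'
from h import *
o,p,R=state();c=viewer.get_calibration("wrist");im,d=viewer.camera("wrist");print(p.round(4))
cv2.imwrite("pics/w4.png",im[:,:,::-1]);np.save("pics/w4c.npy",c,allow_pickle=True);np.save("pics/w4d.npy",d)
top,_=viewer.camera("top");cv2.imwrite("pics/top3.png",top[:,:,::-1])
for q in [(*AX,.054),(.6686,-.006,.044),(.6686,-.006,.098)]+[(*pol(AX,.145,48,0,.048)[:3],),(*pol(AX,.112,168,0,.048)[:3],),(*pol(AX,.112,-72,0,.048)[:3],)]: print(np.round(proj("wrist",np.array(q),c),1))
a=cv2.resize(im[100:330,60:460,::-1],None,fx=2,fy=2,interpolation=cv2.INTER_CUBIC);cv2.imwrite("pics/w4z.png",a)
E
```

```text
[ 0.5743 -0.0403  0.2084]
[222.1 207.4]
[402.4 222.6]
[416.8 245.9]
[371.1 210.8]
[155.6 100.1]
[175.1 289.3]
```

View pics/w4z.png

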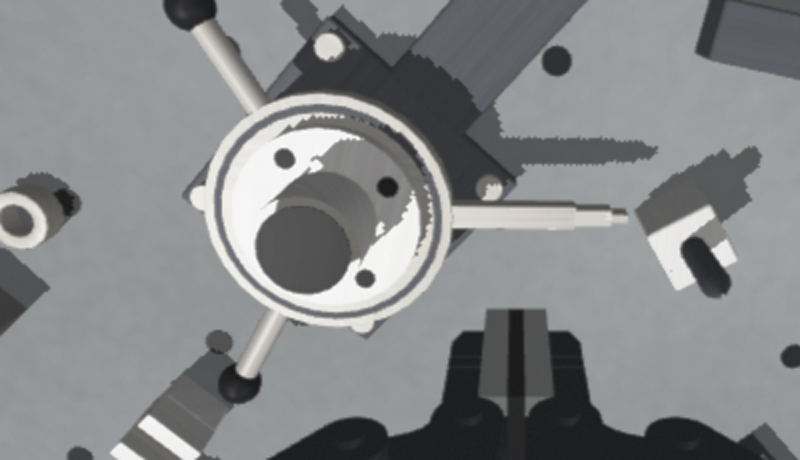

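In w4z, which I'll convert to full pixels by halving and shifting, the pointer tip is at (627,216), ball_a (190,8) and ball_b (239,383). The pin block's top is centred near (694,248), and the pin leans in perspective up to (715,286). The pointer is a few degrees short. I'll measure it exactly.

```bash
cat > meas.py <<'E'
from h import *
def measure(im,d,c,tip,a,b,blk):
    """im BGR; pixel seeds -> pointer angle, pin bearing"""
    g=im.astype(int)
    def ball(s):
        u,v=int(s[0]),int(s[1]);h=17;v0,u0=max(v-h,0),max(u-h,0)
        w=(g[v0:v+h,u0:u+h].max(2)<38).astype(np.uint8);w=cv2.morphologyEx(w,cv2.MORPH_OPEN,np.ones((7,7)))
        ct,_=cv2.findContours(w,cv2.RETR_EXTERNAL,cv2.CHAIN_APPROX_NONE);k=max(ct,key=len);q,r=cv2.minEnclosingCircle(k);print("ball",np.round(q,1)+[u0,v0],round(r,1));return q[0]+u0,q[1]+v0
    A,B=ball(a),ball(b)
    P=[onz("wrist",*q,.048,c) for q in(tip,A,B)];f=fit(*P);print("fit",f)
    ax=f[0];H,W=d.shape
    vv,uu=np.mgrid[0:H,0:W];o_,_=ray("wrist",0,0,c);D=np.stack([ray("wrist",u,v,c)[1] for u,v in((0,0),(1,0),(0,1))])
    pts=o_+(D[0]+uu[...,None]*(D[1]-D[0])+vv[...,None]*(D[2]-D[0]))*d[...,None]
    # pointer bar centre line
    rel=pts[...,:2]-ax;r=np.hypot(rel[...,0],rel[...,1]);ang=np.degrees(np.arctan2(rel[...,1],rel[...,0]))
    m=(abs(pts[...,2]-.053)<.003)&(r>.066)&(r<.142)&(abs((ang-f[1]+180)%360-180)<12)&(g.max(2)>150)
    q=rel[m];vx,vy,x0,y0=cv2.fitLine(q.astype(np.float32),cv2.DIST_HUBER,0,.001,.001).ravel();s=np.sign(vx*x0+vy*y0)
    print("bar line ang %.2f"%np.degrees(np.arctan2(s*vy,s*vx)),"offset mm %.2f"%(1e3*(x0*vy-y0*vx)),"n",m.sum(),"z",pts[m][:,2].mean().round(4))
    near=np.hypot(uu-blk[0],vv-blk[1])<45
    t=near&(abs(pts[...,2]-.044)<.003)&(g.max(2)>120)
    rc=cv2.minAreaRect((pts[t][:,:2]*1e4).astype(np.float32));pc=np.array(rc[0])/1e4;print("block",pc.round(4),np.array(rc[1])/10,"z",pts[t][:,2].mean().round(4))
    pn=near&(pts[...,2]>.085)&(pts[...,2]<.102);pp=pts[pn];print("pin pts mean",pp.mean(0).round(4),len(pp),"zmax",pp[:,2].max().round(4))
    for n_,x in(("block",pc),("pinpts",pp[:,:2].mean(0))):
        e=x-ax;print(n_,"r %.1f bearing %.2f"%(np.hypot(*e)*1e3,np.degrees(np.arctan2(e[1],e[0]))))
E
python3 - <<'E'
from meas import *
measure(cv2.imread("pics/w4.png"),np.load("pics/w4d.npy"),np.load("pics/w4c.npy",allow_pickle=True).item(),(373.2,208),(155,104),(179.5,291.5),(407,224))
E
```

```text
Traceback (most recent call last):
  File "meas.py", line 9, in measure
    A,B=ball(a),ball(b)
        ~~~~^^^
  File "meas.py", line 8, in ball
    ct,_=cv2.findContours(w,cv2.RETR_EXTERNAL,cv2.CHAIN_APPROX_NONE);k=max(ct,key=len);q,r=cv2.minEnclosingCircle(k);print("ball",np.round(q,1)+[u0,v0],round(r,1));return q[0]+u0,q[1]+v0
                                                                       ~~~^^^^^^^^^^^^
ValueError: max() iterable argument is empty
```

```bash
sed -i 's/max(2)<38/max(2)<60/' meas.py; cat > run4.py <<'E'
from meas import *
im=cv2.imread("pics/w4.png");print(im[104,155],im[100,150],im[291,179],im[285,176])
measure(im,np.load("pics/w4d.npy"),np.load("pics/w4c.npy",allow_pickle=True).item(),(373.2,208),(155,104),(179.5,291.5),(407,224))
E
python3 run4.py
```

```text
[47 45 45] [48 46 46] [40 39 38] [27 26 25]
ball [154.9 101.7] 12.8
ball [179.  291.5] 10.1
fit (array([ 0.54115152, -0.12916889]), np.float64(49.39327664079645), array([-0.1, -0.2,  0.5, -0.3, -0.4,  0.5]))
bar line ang 49.20 offset mm -0.69 n 759 z 0.0523
block [ 0.6634 -0.0028] [36.92132874 55.82746582] z 0.0432
pin pts mean [ 0.67   -0.0038  0.09  ] 166 zmax 0.0978
block r 175.8 bearing 45.95
pinpts r 179.8 bearing 44.22
```

```bash
cat >> run4.py <<'E'
print('---')
c=np.load("pics/w4c.npy",allow_pickle=True).item();d=np.load("pics/w4d.npy");ax=np.array([.54115,-.12917])
def rep(n,x): e=x[:2]-ax;print(n,x.round(4),"r %.1f b %.2f"%(np.hypot(*e)*1e3,np.degrees(np.arctan2(e[1],e[0]))))
rep("blk px",onz("wrist",407,224,.044,c));rep("pintop",onz("wrist",418,243,.098,c))
u,v=np.meshgrid(range(365,450),range(185,265));P=np.array([w3(a,b,d,c) for a,b in zip(u.ravel(),v.ravel())])
t=(abs(P[:,2]-.044)<.0025).reshape(u.shape).astype(np.uint8)
pin=((P[:,2]>.05)).reshape(u.shape).astype(np.uint8)
n,l,s,ce=cv2.connectedComponentsWithStats(t);print(s.tolist(),ce.round(1).tolist())
k=1+np.argmax(s[1:,4]);Q=P[(l==k).ravel()]
q=cv2.minAreaRect((Q[:,:2]*1e4).astype(np.float32));print(np.array(q[1])/10,q[2]);rep("blk rect",np.array(q[0])/1e4)
# pin silhouette by height band: mid column direction -> rays onto plane
n,l,s,ce=cv2.connectedComponentsWithStats(pin);print(s.tolist())
g=(t|pin*2);print("\n".join("".join(" .#@"[x] for x in row[::2]) for row in g[10:72:2]))
E
python3 run4.py | sed -n '/---/,$p'
```

```text
---
blk px [ 0.6728 -0.0032  0.044 ] r 182.2 b 43.72
pintop [ 0.667  -0.0037  0.098 ] r 177.7 b 44.94
[[0, 0, 85, 80, 5921], [18, 17, 46, 43, 864], [0, 19, 8, 2, 15]] [[42.4, 40.0], [39.7, 36.4], [3.7, 19.5]]
[35.84124756 36.08418274] 79.75312805175781
blk rect [ 0.6723 -0.0041] r 181.2 b 43.63
[[0, 0, 85, 80, 6308], [47, 1, 1, 1, 1], [60, 0, 1, 1, 1], [0, 2, 1, 1, 1], [12, 3, 1, 1, 1], [76, 2, 1, 1, 1], [21, 4, 1, 1, 1], [39, 4, 1, 1, 1], [45, 8, 1, 1, 1], [34, 11, 1, 1, 1], [15, 13, 1, 1, 1], [63, 12, 1, 1, 1], [8, 16, 1, 1, 1], [56, 16, 1, 1, 1], [0, 20, 9, 7, 42], [19, 23, 1, 1, 1], [2, 29, 1, 1, 1], [36, 33, 1, 1, 1], [27, 35, 1, 1, 1], [36, 36, 25, 28, 416], [76, 36, 1, 1, 1], [21, 39, 1, 1, 1], [25, 38, 1, 1, 1], [32, 38, 1, 1, 1], [58, 40, 1, 1, 1], [20, 46, 1, 1, 1], [78, 46, 1, 1, 1], [4, 51, 1, 1, 1], [18, 51, 1, 1, 1], [5, 54, 1, 1, 1], [7, 66, 1, 1, 1], [17, 71, 1, 1, 1], [71, 70, 1, 1, 1], [63, 73, 1, 1, 1], [10, 74, 1, 1, 1], [10, 76, 1, 1, 1], [50, 78, 1, 1, 1]]
                                           
                                           
                   
[... 365 characters left out ...]
           
          ...................              
          ..........  ........             
          .........  ## ......        #    
           .....#. ######......            
           ....... #######...#.            
            ......########......           
            ...... ########.....           
          #  .. ...#########...        #   
              ......########.              
              ......#########              
              .......#########             
               ......#########             
                ..... #########            
                ...    #######             
                       #######             
                        ####
```

The block top rectangle comes out at 36×36 mm, with its centre bearing 43.6° and the pointer at 49.3°. About 5.6° more clockwise is needed. The last commanded angle of 49.5° left the pointer at 49.3°, so I'll command 43.85°.

```bash
python3 - <<'E'
from h import *
inc([pol(AX,.09,49.5,.031,.209),pol(AX,.09,49.5,.031,.0165)]+[pol(AX,.09,f,.017,.0165) for f in(49.5,48,46.5,45,44.4,43.85)])
E
```

```text
[-0.21  0.03 -0.36] [-0.001 -0.002  0.012]
[-0.24  0.05 18.89] [-0.001 -0.002  0.012]
[-1.64  0.03 18.89] [-0.001 -0.002  0.012]
[-1.88  0.07 18.89] [-0.001 -0.002  0.038]
[-2.11  0.1  18.89] [-0.001 -0.002  0.064]
[-2.35  0.13 18.89] [-0.001 -0.002  0.091]
[-2.45  0.14 18.88] [-0.001 -0.002  0.101]
[-2.53  0.14 18.88] [-0.001 -0.002  0.111]
```

>>> {"api": "arm_command", "payload": {
  "increments": [
    {"dx": 0, "dy": 0, "dz": 5, "wx": 0, "wy": 0, "wz": 0, "grip": 0},
    {"dx": 0, "dy": 0, "dz": 10, "wx": 0, "wy": 0, "wz": 0, "grip": 0},
    {"dx": 0, "dy": 0, "dz": 15, "wx": 0, "wy": 0, "wz": 0, "grip": 0},
    {"dx": 0, "dy": 0, "dz": 18, "wx": 0, "wy": 0, "wz": 0, "grip": 0},
    {"dx": 0, "dy": 0, "dz": 19, "wx": 0, "wy": 0, "wz": 0, "grip": 0},
    {"dx": -0.5, "dy": 0, "dz": 19, "wx": 0, "wy": 0, "wz": 0, "grip": 0},
    {"dx": -1.0, "dy": 0, "dz": 19, "wx": 0, "wy": 0, "wz": 0, "grip": 0},
    {"dx": -1.4, "dy": 0, "dz": 19, "wx": 0, "wy": 0, "wz": 0, "grip": 0},
    {"dx": -1.7, "dy": 0, "dz": 19, "wx": 0, "wy": 0, "wz": 0.02, "grip": 0},
    {"dx": -1.9, "dy": 0.1, "dz": 19, "wx": 0, "wy": 0, "wz": 0.05, "grip": 0}
  ]
}}

```text
clock: 10.6
eef_pos: [0.5901, -0.0523, 0.0177]
tool_rot: [0.365, 0.931, 0.0, 0.001]
ft_force: [-1.1, 1.5, 1.5]
grip_width: -0.0003
grasp_force: 0.9
```

>>> {"api": "arm_command", "payload": {
  "increments": [
    {"dx": -0.2, "dy": 0, "dz": 0, "wx": 0, "wy": 0, "wz": 0.02, "grip": 0},
    {"dx": -0.35, "dy": 0, "dz": 0, "wx": 0, "wy": 0, "wz": 0.04, "grip": 0},
    {"dx": -0.5, "dy": 0, "dz": 0, "wx": 0, "wy": 0, "wz": 0.05, "grip": 0},
    {"dx": -0.5, "dy": 0, "dz": 0, "wx": 0, "wy": 0, "wz": 0.05, "grip": 0},
    {"dx": -0.5, "dy": 0, "dz": 0, "wx": 0, "wy": 0, "wz": 0.05, "grip": 0},
    {"dx": 0.5, "dy": 0, "dz": 0, "wx": 0, "wy": 0, "wz": 0.05, "grip": 0},
    {"dx": 1.0, "dy": 0, "dz": -1, "wx": 0, "wy": 0, "wz": 0.05, "grip": 0},
    {"dx": 1.0, "dy": 0, "dz": -5, "wx": 0, "wy": 0, "wz": 0.05, "grip": 0},
    {"dx": 1.0, "dy": 0, "dz": -10, "wx": 0, "wy": 0, "wz": 0.05, "grip": 0},
    {"dx": 1.0, "dy": 0, "dz": -15, "wx": 0, "wy": 0, "wz": 0.05, "grip": 0}
  ]
}}

```text
clock: 11.6
eef_pos: [0.5807, -0.045, 0.1682]
tool_rot: [0.387, 0.922, -0.0, -0.0]
ft_force: [0.6, -0.7, 0.6]
grip_width: -0.0001
grasp_force: 0.0
```

>>> {"api": "arm_command", "payload": {
  "increments": [
    {"dx": 0, "dy": 0, "dz": -4, "wx": 0, "wy": 0, "wz": 0, "grip": 0},
    {"dx": 0, "dy": 0, "dz": -4, "wx": 0, "wy": 0, "wz": 0, "grip": 0},
    {"dx": 0, "dy": 0, "dz": -4, "wx": 0, "wy": 0, "wz": 0, "grip": 0},
    {"dx": 0, "dy": 0, "dz": -4, "wx": 0, "wy": 0, "wz": 0, "grip": 0}
  ]
}}

```text
clock: 12.0
eef_pos: [0.5807, -0.0451, 0.2053]
tool_rot: [0.387, 0.922, -0.0, -0.001]
ft_force: [-0.1, -0.4, -0.1]
grip_width: -0.0001
grasp_force: 0.0
```

```bash
cat > fine.py <<'E'
from h import *
import sys
def run(tag,phi,ax0=np.array([.5411,-.1292]),blk0=np.array([.6723,-.0041])):
    c=viewer.get_calibration("wrist");im,d=viewer.camera("wrist");cv2.imwrite(f"pics/{tag}.png",im[:,:,::-1])
    g=im.max(2).astype(int);H,W=d.shape;vv,uu=np.mgrid[0:H,0:W];o_,D0=ray("wrist",0,0,c);Du=ray("wrist",1,0,c)[1]-D0;Dv=ray("wrist",0,1,c)[1]-D0
    P=o_+(D0+uu[...,None]*Du+vv[...,None]*Dv)*d[...,None]
    # plane-cast positions (z=.053) for bright bar pixels confirmed by depth
    Q=o_+(D0+uu[...,None]*Du+vv[...,None]*Dv)*((.053-o_[2])/(D0[2]+uu*Du[2]+vv*Dv[2]))[...,None]
    rel=Q[...,:2]-ax0;r=np.hypot(rel[...,0],rel[...,1]);ang=np.degrees(np.arctan2(rel[...,1],rel[...,0]))
    m=(abs(P[...,2]-.053)<.003)&(r>.068)&(r<.147)&(abs(ang-phi)<8)&(g>150)
    bins=[Q[m&(abs(r-x)<.004)][:,:2].mean(0) for x in np.arange(.072,.14,.008)];L=np.array(bins)
    vx,vy,x0,y0=cv2.fitLine(L.astype(np.float32),cv2.DIST_L2,0,.001,.001).ravel();s=np.sign(vx*(x0-ax0[0])+vy*(y0-ax0[1]));u=s*np.array([vx,vy]);n=np.array([-u[1],u[0]])
    # tip end along line
    print("bar ang %.2f n %d rmax %.1f"%(np.degrees(np.arctan2(u[1],u[0])),m.sum(),r[m].max()*1e3))
    t=((abs(P[...,2]-.044)<.0025)&(np.hypot(P[...,0]-blk0[0],P[...,1]-blk0[1])<.03)).astype(np.uint8)
    _,l,st,_=cv2.connectedComponentsWithStats(t);k=1+np.argmax(st[1:,4]);q=cv2.minAreaRect((P[l==k][:,:2]*1e4).astype(np.float32));b=np.array(q[0])/1e4
    # disc centre: rim circle of disc, top .054
    print("block",b.round(4),np.array(q[1])/10)
    print("block off line mm %.2f (+ = ccw of pointer)"%(((b-[x0,y0])@n)*1e3))
    P48=[]
    for a in(120,-120):
        pt=pol(ax0,.112,phi+a,0,.048);px=np.array(proj("wrist",np.array(pt[:3]),c)).astype(int);h=18;v0,u0=max(px[1]-h,0),max(px[0]-h,0)
        w=cv2.morphologyEx((g[v0:px[1]+h,u0:px[0]+h]<60).astype(np.uint8),cv2.MORPH_OPEN,cv2.getStructuringElement(cv2.MORPH_ELLIPSE,(11,11)))
        ct,_=cv2.findContours(w,cv2.RETR_EXTERNAL,cv2.CHAIN_APPROX_NONE);kk=max(ct,key=len);(cx,cy),R_=cv2.minEnclosingCircle(kk);P48.append(onz("wrist",cx+u0,cy+v0,.048,c));print("ball",a,P48[-1].round(4),"R px %.1f"%R_)
    tip=np.array([x0,y0])+u*(r[m].max()-np.hypot(*(np.array([x0,y0])-ax0)))
    f=fit(tip,*P48);print("fit",f);e=b-f[0];print("bearing block from fit axis %.2f r %.1f"%(np.degrees(np.arctan2(e[1],e[0])),np.hypot(*e)*1e3))
    fl=(abs(P[...,2]-.102)<.003)
    mm=fl&(np.hypot(P[...,0]-ax0[0],P[...,1]-ax0[1])<.05);print("pipe rim mean",P[mm].mean(0).round(4),mm.sum())
    return P,g,c
if __name__=="__main__": run(sys.argv[1],float(sys.argv[2]))
E
python3 fine.py w5 43.7; python3 fine.py w6 43.7 | head -3
```

```text
bar ang 43.37 n 756 rmax 144.7
block [ 0.6723 -0.004 ] [35.88198547 36.06327515]
block off line mm 0.19 (+ = ccw of pointer)
ball 120 [ 0.4333 -0.0969  0.048 ] R px 12.5
bar ang 44.06 n 764 rmax 144.5
block [ 0.6722 -0.004 ] [35.86302795 36.14932251]
block off line mm -0.76 (+ = ccw of pointer)Traceback (most recent call last):
  File "fine.py", line 30, in <module>
    if __name__=="__main__": run(sys.argv[1],float(sys.argv[2]))
                             ~~~^^^^^^^^^^^^^^^^^^^^^^^^^^^^^^^^
  File "fine.py", line 24, in run
    ct,_=cv2.findContours(w,cv2.RETR_EXTERNAL,cv2.CHAIN_APPROX_NONE);kk=max(ct,key=len);(cx,cy),R_=cv2.minEnclosingCircle(kk);P48.append(onz("wrist",cx+u0,cy+v0,.048,c));print("ball",a,P48[-1].round(4),"R px %.1f"%R_)
                                                                        ~~~^^^^^^^^^^^^
ValueError: max() iterable argument is empty
```

The pointer line now passes within about 0.8 mm of the pin block's centre: bar angle 43.4–44.1°, target 43.6°. Next is the lock lever. I'll hover over it and measure.

```bash
python3 - <<'E'
from h import *
PIV=np.array([.514,.0535]); inc([pol(PIV,.062,143,.037,.206)])
E
```

```text
[17.28 -2.43 -0.1 ] [ 1.00e-03 -4.00e-03 -1.72e+00]
```

>>> {"api": "arm_command", "payload": {
  "increments": [
    {"dx": 3, "dy": -0.5, "dz": 0, "wx": 0, "wy": 0, "wz": -0.15, "grip": 0},
    {"dx": 6, "dy": -1, "dz": 0, "wx": 0, "wy": 0, "wz": -0.3, "grip": 0},
    {"dx": 9, "dy": -1.5, "dz": 0, "wx": 0, "wy": 0, "wz": -0.45, "grip": 0},
    {"dx": 12, "dy": -2, "dz": 0, "wx": 0, "wy": 0, "wz": -0.6, "grip": 0},
    {"dx": 15, "dy": -2.4, "dz": 0, "wx": 0, "wy": 0, "wz": -0.75, "grip": 0},
    {"dx": 17.3, "dy": -2.4, "dz": 0, "wx": 0, "wy": 0, "wz": -0.9, "grip": 0},
    {"dx": 17.3, "dy": -2.4, "dz": 0, "wx": 0, "wy": 0, "wz": -1.05, "grip": 0},
    {"dx": 17.3, "dy": -2.4, "dz": 0, "wx": 0, "wy": 0, "wz": -1.2, "grip": 0},
    {"dx": 17.3, "dy": -2.4, "dz": 0, "wx": 0, "wy": 0, "wz": -1.35, "grip": 0},
    {"dx": 17.3, "dy": -2.4, "dz": 0, "wx": 0, "wy": 0, "wz": -1.5, "grip": 0}
  ]
}}

```text
clock: 13.1
eef_pos: [0.4425, 0.0614, 0.2049]
tool_rot: [-0.348, 0.937, 0.0, -0.002]
ft_force: [0.9, 0.5, 0.5]
grip_width: -0.0001
grasp_force: 0.0
```

>>> {"api": "arm_command", "payload": {
  "increments": [
    {"dx": 0, "dy": 0, "dz": 0, "wx": 0, "wy": 0, "wz": -0.15, "grip": 0},
    {"dx": 0, "dy": 0, "dz": 0, "wx": 0, "wy": 0, "wz": -0.22, "grip": 0},
    {"dx": 0, "dy": 0, "dz": 0, "wx": 0, "wy": 0, "wz": -0.22, "grip": 0},
    {"dx": 0, "dy": 0, "dz": 0, "wx": 0, "wy": 0, "wz": -0.22, "grip": 0}
  ]
}}

```text
clock: 13.5
eef_pos: [0.443, 0.0614, 0.2054]
tool_rot: [-0.445, 0.895, 0.0, -0.001]
ft_force: [-0.4, -0.6, -0.2]
grip_width: 0.0
grasp_force: 0.0
```

```bash
cat > lev.py <<'E'
from h import *
import sys
o,p,R=state();print(p.round(4),o["ft_force"].round(1),o["joint_pos"].round(2))
c=viewer.get_calibration("wrist");im,d=viewer.camera("wrist");cv2.imwrite(f"pics/{sys.argv[1]}.png",im[:,:,::-1])
g=im.max(2).astype(int);H,W=d.shape;vv,uu=np.mgrid[0:H,0:W];o_,D0=ray("wrist",0,0,c);Du=ray("wrist",1,0,c)[1]-D0;Dv=ray("wrist",0,1,c)[1]-D0
P=o_+(D0+uu[...,None]*Du+vv[...,None]*Dv)*d[...,None]
T=(P-p)@R.as_matrix()   # tool frame
ok=(d>0)&(P[...,2]>.03)&(P[...,2]<.09)&(np.hypot(P[...,0]-.514,P[...,1]-.0535)<.1)&(P[...,2]<p[2]-.02)
n,l,s,ce=cv2.connectedComponentsWithStats(ok.astype(np.uint8))
for k in range(1,n):
    if s[k,4]>25: q=P[l==k]; print("comp",s[k].tolist(),q.mean(0).round(4),"z",q[:,2].min().round(3),q[:,2].max().round(3),"col",int(g[l==k].mean()))
b=ok&(g<60)&(abs(P[...,2]-.056)<.006); r=ok&(g>110)&(abs(P[...,2]-.053)<.006)
n,l,s,ce=cv2.connectedComponentsWithStats(b.astype(np.uint8))
for k in range(1,n):
    if s[k,4]>25: print("dark",s[k].tolist(),ce[k].round(1),"ball@.05",onz("wrist",*ce[k],.05,c).round(4),"zmax",P[l==k][:,2].max().round(3))
n,l,s,ce=cv2.connectedComponentsWithStats(r.astype(np.uint8))
for k in range(1,n):
    if s[k,4]>25:
        q=P[l==k];vx,vy,x0,y0=cv2.fitLine(q[:,:2].astype(np.float32),cv2.DIST_HUBER,0,.001,.001).ravel();print("bright",s[k].tolist(),q.mean(0).round(4),"line ang",np.degrees(np.arctan2(vy,vx)).round(1))
t=ok&(P[...,2]>.058)
if t.sum(): q=P[t];print("tall",q.mean(0).round(4),t.sum(),q[:,2].max().round(3))
E
python3 lev.py l1
```

```text
[0.443  0.0614 0.2054] [-0.4 -0.6 -0.2] [ 0.14  0.14 -0.13  1.3  -0.   -0.79]
comp [237, 193, 98, 40, 1978] [0.4946 0.066  0.0535] z 0.03 0.061 col 122
comp [251, 232, 14, 21, 188] [0.5314 0.079  0.0495] z 0.03 0.059 col 147
dark [317, 204, 17, 20, 250] [324.9 213.7] ball@.05 [0.4596 0.0949 0.05  ] zmax 0.06
bright [265, 198, 52, 24, 712] [0.4858 0.0726 0.0542] line ang -36.9
bright [251, 239, 11, 14, 102] [0.5328 0.0793 0.056 ] line ang 67.8
tall [0.4965 0.0696 0.0585] 205 0.061
```

The lever bears 143.1° and its pivot is at (0.516,0.053). That is 184 mm from the turntable axis, as it should be. The locked stop pin is near (0.5325,0.08), so the lever should stop at about 79–80°. I'll descend and push.

>>> {"api": "arm_command", "payload": {
  "increments": [
    {"dx": 0, "dy": 0, "dz": 5, "wx": 0, "wy": 0, "wz": 0, "grip": 0},
    {"dx": 0, "dy": 0, "dz": 10, "wx": 0, "wy": 0, "wz": 0, "grip": 0},
    {"dx": 0, "dy": 0, "dz": 15, "wx": 0, "wy": 0, "wz": 0, "grip": 0},
    {"dx": 0, "dy": 0, "dz": 18, "wx": 0, "wy": 0, "wz": 0, "grip": 0},
    {"dx": 0, "dy": 0, "dz": 18.8, "wx": 0, "wy": 0, "wz": 0, "grip": 0},
    {"dx": 0, "dy": 0, "dz": 18.8, "wx": 0, "wy": 0, "wz": 0, "grip": 0},
    {"dx": 0, "dy": 0, "dz": 18.8, "wx": 0, "wy": 0, "wz": 0, "grip": 0}
  ]
}}

```text
clock: 14.25
eef_pos: [0.4452, 0.0617, 0.0197]
tool_rot: [-0.446, 0.895, -0.0, 0.001]
ft_force: [-0.2, -0.2, 0.6]
grip_width: -0.0
grasp_force: 0.0
```

```bash
python3 - <<'E'
from h import *
o,p,R=state();print(p.round(4),o["ft_force"].round(2))
PIV=np.array([.5155,.053]); inc([pol(PIV,.062,143,x,.0165) for x in(.03,.024)]+[pol(PIV,.062,f,.021,.0165) for f in(143,138,133,128,123,118,113,108)])
E
```

```text
[0.4452 0.0617 0.0197] [-0.17 -0.16  0.62]
[-0.54  0.06  0.32] [-0.002  0.002 -0.001]
[-1.14  0.06  0.32] [-0.002  0.002 -0.001]
[-1.44  0.06  0.32] [-0.002  0.002 -0.001]
[-1.99  0.22  0.32] [-0.002  0.002  0.086]
[-2.55  0.33  0.33] [-0.002  0.002  0.174]
[-3.12  0.4   0.33] [-0.002  0.002  0.261]
[-3.69  0.41  0.33] [-0.002  0.002  0.348]
[-4.26  0.37  0.33] [-0.001  0.002  0.436]
[-4.82  0.28  0.33] [-0.001  0.002  0.523]
[-5.38  0.15  0.33] [-0.001  0.002  0.61 ]
```

>>> {"api": "arm_command", "payload": {
  "increments": [
    {"dx": -0.5, "dy": 0.1, "dz": 0.1, "wx": 0, "wy": 0, "wz": 0, "grip": 0},
    {"dx": -1.1, "dy": 0.1, "dz": 0.1, "wx": 0, "wy": 0, "wz": 0, "grip": 0},
    {"dx": -1.4, "dy": 0.1, "dz": 0.1, "wx": 0, "wy": 0, "wz": 0, "grip": 0},
    {"dx": -2.0, "dy": 0.2, "dz": 0.1, "wx": 0, "wy": 0, "wz": 0.09, "grip": 0},
    {"dx": -2.5, "dy": 0.3, "dz": 0.1, "wx": 0, "wy": 0, "wz": 0.17, "grip": 0},
    {"dx": -3.1, "dy": 0.4, "dz": 0.1, "wx": 0, "wy": 0, "wz": 0.26, "grip": 0},
    {"dx": -3.7, "dy": 0.4, "dz": 0.1, "wx": 0, "wy": 0, "wz": 0.35, "grip": 0},
    {"dx": -4.3, "dy": 0.4, "dz": 0.1, "wx": 0, "wy": 0, "wz": 0.44, "grip": 0},
    {"dx": -4.8, "dy": 0.3, "dz": 0.1, "wx": 0, "wy": 0, "wz": 0.52, "grip": 0},
    {"dx": -5.4, "dy": 0.1, "dz": 0.1, "wx": 0, "wy": 0, "wz": 0.61, "grip": 0}
  ]
}}

```text
clock: 15.25
eef_pos: [0.4745, 0.1056, 0.0175]
tool_rot: [-0.155, 0.988, 0.0, -0.001]
ft_force: [-2.2, 0.4, 0.5]
grip_width: -0.0005
grasp_force: 1.0
```

```bash
python3 lev.py l2; python3 - <<'E'
from h import *
PIV=np.array([.5155,.053]); inc([pol(PIV,.062,f,.021,.0165) for f in(104,100,96,92,89,86,84,82,80,78)])
E
```

```text
[0.4745 0.1056 0.0175] [-2.2  0.4  0.5] [ 0.22  0.39 -0.33  0.85  0.   -0.09]
[-0.47  0.05  0.11] [0.001 0.    0.065]
[-0.91  0.15  0.11] [0.001 0.    0.135]
[-1.36  0.22  0.11] [0.001 0.    0.205]
[-1.82  0.26  0.11] [0.001 0.    0.275]
[-2.16  0.27  0.11] [0.001 0.    0.327]
[-2.5   0.26  0.11] [0.001 0.    0.379]
[-2.73  0.24  0.11] [0.001 0.    0.414]
[-2.96  0.22  0.11] [0.001 0.    0.449]
[-3.19  0.19  0.11] [0.001 0.    0.484]
[-3.41  0.15  0.11] [0.001 0.    0.519]
```

>>> {"api": "arm_command", "payload": {
  "increments": [
    {"dx": -0.5, "dy": 0.1, "dz": 0, "wx": 0, "wy": 0, "wz": 0.07, "grip": 0},
    {"dx": -0.9, "dy": 0.1, "dz": 0, "wx": 0, "wy": 0, "wz": 0.14, "grip": 0},
    {"dx": -1.4, "dy": 0.2, "dz": 0, "wx": 0, "wy": 0, "wz": 0.21, "grip": 0},
    {"dx": -1.8, "dy": 0.3, "dz": 0, "wx": 0, "wy": 0, "wz": 0.28, "grip": 0},
    {"dx": -2.1, "dy": 0.3, "dz": 0, "wx": 0, "wy": 0, "wz": 0.33, "grip": 0},
    {"dx": -2.4, "dy": 0.3, "dz": 0, "wx": 0, "wy": 0, "wz": 0.38, "grip": 0},
    {"dx": -2.7, "dy": 0.2, "dz": 0, "wx": 0, "wy": 0, "wz": 0.41, "grip": 0},
    {"dx": -2.9, "dy": 0.2, "dz": 0, "wx": 0, "wy": 0, "wz": 0.45, "grip": 0},
    {"dx": -2.9, "dy": 0.2, "dz": 0, "wx": 0, "wy": 0, "wz": 0.45, "grip": 0}
  ]
}}

```text
clock: 16.2
eef_pos: [0.5024, 0.1162, 0.0174]
tool_rot: [0.067, 0.998, 0.0, 0.0]
ft_force: [-1.3, 0.0, -1.9]
grip_width: 0.0003
grasp_force: 0.4
```

>>> {"api": "arm_command", "payload": {
  "increments": [
    {"dx": -0.1, "dy": 0, "dz": 0, "wx": 0, "wy": 0, "wz": 0, "grip": 0},
    {"dx": -0.2, "dy": 0, "dz": 0, "wx": 0, "wy": 0, "wz": 0, "grip": 0},
    {"dx": -0.2, "dy": 0, "dz": 0, "wx": 0, "wy": 0, "wz": 0, "grip": 0}
  ]
}}

```text
clock: 16.5
eef_pos: [0.5043, 0.1158, 0.0173]
tool_rot: [0.067, 0.998, 0.0, -0.0]
ft_force: [-2.4, -0.6, 0.7]
grip_width: 0.0002
grasp_force: 0.6
```

Not at the stop yet, so I'll push in small steps and watch the force.

>>> {"api": "arm_command", "payload": {
  "increments": [
    {"dx": -0.1, "dy": 0, "dz": 0, "wx": 0, "wy": 0, "wz": 0.01, "grip": 0},
    {"dx": -0.2, "dy": 0, "dz": 0, "wx": 0, "wy": 0, "wz": 0.02, "grip": 0},
    {"dx": -0.2, "dy": 0, "dz": 0, "wx": 0, "wy": 0, "wz": 0.02, "grip": 0}
  ]
}}

```text
clock: 16.8
eef_pos: [0.5064, 0.1155, 0.0173]
tool_rot: [0.078, 0.997, 0.0, 0.0]
ft_force: [-1.5, 0.8, 0.3]
grip_width: 0.0001
grasp_force: 0.6
```

>>> {"api": "arm_command", "payload": {
  "increments": [
    {"dx": -0.1, "dy": 0, "dz": 0, "wx": 0, "wy": 0, "wz": 0.01, "grip": 0},
    {"dx": -0.2, "dy": 0, "dz": 0, "wx": 0, "wy": 0, "wz": 0.02, "grip": 0},
    {"dx": -0.2, "dy": 0, "dz": 0, "wx": 0, "wy": 0, "wz": 0.02, "grip": 0}
  ]
}}

```text
clock: 17.1
eef_pos: [0.5073, 0.1151, 0.0171]
tool_rot: [0.088, 0.996, -0.0, -0.001]
ft_force: [-4.1, 0.5, 1.7]
grip_width: -0.0
grasp_force: 1.8
```

>>> {"api": "arm_command", "payload": {
  "increments": [
    {"dx": -0.1, "dy": 0, "dz": 0, "wx": 0, "wy": 0, "wz": 0, "grip": 0},
    {"dx": -0.2, "dy": 0, "dz": 0, "wx": 0, "wy": 0, "wz": 0, "grip": 0},
    {"dx": -0.2, "dy": 0, "dz": 0, "wx": 0, "wy": 0, "wz": 0, "grip": 0}
  ]
}}

```text
clock: 17.4
eef_pos: [0.5079, 0.1144, 0.0168]
tool_rot: [0.088, 0.996, -0.001, -0.002]
ft_force: [-7.0, 0.2, 2.2]
grip_width: -0.0001
grasp_force: 3.1
```

The force has risen to 7 N with almost no movement, so the lever is at the stop. I'll back off, lift and check.

>>> {"api": "arm_command", "payload": {
  "increments": [
    {"dx": 0.7, "dy": 0, "dz": 0, "wx": 0, "wy": 0, "wz": 0, "grip": 0},
    {"dx": 1.8, "dy": 0, "dz": 0, "wx": 0, "wy": 0, "wz": 0, "grip": 0},
    {"dx": 1.8, "dy": 0, "dz": -4, "wx": 0, "wy": 0, "wz": 0, "grip": 0},
    {"dx": 1.8, "dy": 0, "dz": -9, "wx": 0, "wy": 0, "wz": 0, "grip": 0},
    {"dx": 1.8, "dy": 0, "dz": -14, "wx": 0, "wy": 0, "wz": 0, "grip": 0},
    {"dx": 1.8, "dy": 0, "dz": -19, "wx": 0, "wy": 0, "wz": 0, "grip": 0},
    {"dx": 1.8, "dy": 0, "dz": -19, "wx": 0, "wy": 0, "wz": 0, "grip": 0},
    {"dx": 1.8, "dy": 0, "dz": -19, "wx": 0, "wy": 0, "wz": 0, "grip": 0}
  ]
}}

```text
clock: 18.2
eef_pos: [0.4938, 0.1184, 0.2092]
tool_rot: [0.088, 0.996, 0.001, 0.003]
ft_force: [-0.4, -0.2, -0.9]
grip_width: 0.0004
grasp_force: 0.0
```

```bash
python3 lev.py l3; python3 fine.py w7 43.7 2>/dev/null
```

```text
[0.4938 0.1184 0.2092] [-0.4 -0.2 -0.9] [ 0.24  0.25  0.02  1.33 -0.    0.41]
comp [249, 170, 15, 17, 172] [0.4867 0.0609 0.0507] z 0.03 0.059 col 151
comp [241, 189, 98, 39, 1914] [0.5199 0.0796 0.054 ] z 0.03 0.061 col 116
dark [249, 196, 21, 9, 46] [259.9 198.6] ball@.05 [0.5077 0.0598 0.05  ] zmax 0.057
dark [321, 198, 17, 20, 248] [329.  207.4] ball@.05 [0.5283 0.1244 0.05  ] zmax 0.061
bright [249, 176, 12, 11, 97] [0.4879 0.0598 0.0571] line ang -72.0
bright [271, 203, 50, 25, 619] [0.5241 0.0906 0.0547] line ang 85.8
tall [0.5201 0.0778 0.0585] 239 0.061
bar ang nan n 498 rmax 130.8
```

>>> {"api": "arm_command", "payload": {
  "increments": [
    {"dx": 3, "dy": 3.5, "dz": 0, "wx": 0, "wy": 0, "wz": 0, "grip": 0},
    {"dx": 6, "dy": 7, "dz": 0, "wx": 0, "wy": 0, "wz": 0, "grip": 0},
    {"dx": 9, "dy": 10.5, "dz": 0, "wx": 0, "wy": 0, "wz": 0, "grip": 0},
    {"dx": 12, "dy": 14, "dz": 0, "wx": 0, "wy": 0, "wz": 0, "grip": 0},
    {"dx": 15, "dy": 17, "dz": 0, "wx": 0, "wy": 0, "wz": 0, "grip": 0},
    {"dx": 18, "dy": 20, "dz": 0, "wx": 0, "wy": 0, "wz": 0, "grip": 0},
    {"dx": 18, "dy": 20, "dz": 0, "wx": 0, "wy": 0, "wz": 0, "grip": 0},
    {"dx": 18, "dy": 20, "dz": 0, "wx": 0, "wy": 0, "wz": 0, "grip": 0}
  ]
}}

```text
clock: 19.1
eef_pos: [0.3487, 0.3462, 0.2054]
tool_rot: [0.086, 0.996, -0.002, -0.001]
ft_force: [-0.6, -0.3, 0.2]
grip_width: -0.0001
grasp_force: 0.0
```

```bash
python3 - <<'E'
from h import *
top,_=viewer.camera("top");cv2.imwrite("pics/topE.png",top[:,:,::-1]);g=top.max(2).astype(int);g0=cv2.imread("pics/top0.png").max(2).astype(int)
ax=np.array([.5388,-.1315])
def cen(img,p,z,thr,dark,h=6):
    px=np.array(proj("top",np.array([*p,z]))).round().astype(int);w=img[px[1]-h:px[1]+h+1,px[0]-h:px[0]+h+1].astype(float)
    m=np.clip(thr-w,0,None) if dark else np.clip(w-thr,0,None);v,u=np.mgrid[-h:h+1,-h:h+1]
    return onz("top",px[0]+(u*m).sum()/m.sum(),px[1]+(v*m).sum()/m.sum(),z)[:2]
A=cen(g,pol(ax,.112,163.7,0,0)[:2],.048,75,1,5);B=cen(g,pol(ax,.112,-76.3,0,0)[:2],.048,75,1,5)
# tip: bright bar pixels
f=fit(None,A,B) if False else None
def res(q): return np.r_[q[:2]+.112*np.array([np.cos(q[2]+2*np.pi/3),np.sin(q[2]+2*np.pi/3)])-A,q[:2]+.112*np.array([np.cos(q[2]-2*np.pi/3),np.sin(q[2]-2*np.pi/3)])-B]
s=least_squares(res,[*ax,.76]);print("balls",A.round(4),B.round(4),s.x[:2].round(4),np.degrees(s.x[2]).round(2),(s.fun*1e3).round(1))
blk=cen(g,(.6687,-.0061),.044,170,0,7);e=blk-ax;print("block",blk.round(4),np.degrees(np.arctan2(e[1],e[0])).round(2),"ang A",np.degrees(np.arctan2(*(A-ax)[::-1]))-120,"B",np.degrees(np.arctan2(*(B-ax)[::-1]))+120)
v,u=np.mgrid[150:215,290:350];Q=np.array([onz("top",a,b,.053)[:2] for a,b in zip(u.ravel(),v.ravel())])-ax;r=np.hypot(*Q.T);an=np.degrees(np.arctan2(Q[:,1],Q[:,0]))
m=(r>.07)&(r<.14)&(abs(an-44)<10)&(g[150:215,290:350].ravel()>150);print("bar mean ang",an[m].mean().round(2),m.sum())
dif=(abs(g-g0)>40).astype(np.uint8);dif=cv2.morphologyEx(dif,cv2.MORPH_OPEN,np.ones((2,2)));n,l,st,ce=cv2.connectedComponentsWithStats(dif);print([(s_.tolist()) for s_ in st[1:] if s_[4]>6])
E
```

```text
balls [ 0.4294 -0.0984] [ 0.5617 -0.2425] [ 0.5368 -0.1326] 42.55 [ 0.6 -0.6 -0.6  0.6]
block [ 0.6671 -0.0095] 43.54 ang A 43.16562513694038 B 41.673819450968395Traceback (most recent call last):
  File "<stdin>", line 14, in <module>
  File "h.py", line 8, in onz
    o,d=ray(name,u,v,cal); return o+d*(z-o[2])/d[2]
        ~~~^^^^^^^^^^^^^^
  File "h.py", line 4, in ray
    c=cal or viewer.get_calibration(name); f=200/np.tan(np.radians(c["fovy"])/2)
             ~~~~~~~~~~~~~~~~~~~~~~^^^^^^
ValueError: time passes only in moves, steps and waits
```

The lever is at its stop. The top view is coarse and gives the pointer at 42.6–43.2° and the block at 43.5°, so I'll take one more averaged wrist check of the pointer before handing in.

```bash
python3 - <<'E'
from h import *
inc([(.590,-.038,.206,44.5)])
E
```

```text
[-3.036e+01 -3.359e+01  3.000e-02] [-0.003 -0.     0.619]
```

>>> {"api": "arm_command", "payload": {
  "increments": [
    {"dx": -3.1, "dy": -3.4, "dz": 0, "wx": 0, "wy": 0, "wz": 0.07, "grip": 0},
    {"dx": -6.2, "dy": -6.8, "dz": 0, "wx": 0, "wy": 0, "wz": 0.14, "grip": 0},
    {"dx": -9.3, "dy": -10.2, "dz": 0, "wx": 0, "wy": 0, "wz": 0.21, "grip": 0},
    {"dx": -12.4, "dy": -13.6, "dz": 0, "wx": 0, "wy": 0, "wz": 0.28, "grip": 0},
    {"dx": -15.5, "dy": -17, "dz": 0, "wx": 0, "wy": 0, "wz": 0.35, "grip": 0},
    {"dx": -18.6, "dy": -20.4, "dz": 0, "wx": 0, "wy": 0, "wz": 0.42, "grip": 0},
    {"dx": -21.7, "dy": -23.8, "dz": 0, "wx": 0, "wy": 0, "wz": 0.49, "grip": 0},
    {"dx": -24.8, "dy": -27.2, "dz": 0, "wx": 0, "wy": 0, "wz": 0.56, "grip": 0},
    {"dx": -27.9, "dy": -30.6, "dz": 0, "wx": 0, "wy": 0, "wz": 0.62, "grip": 0},
    {"dx": -30.4, "dy": -33.6, "dz": 0, "wx": 0, "wy": 0, "wz": 0.62, "grip": 0}
  ]
}}

```text
clock: 20.15
eef_pos: [0.5911, -0.0421, 0.2063]
tool_rot: [0.39, 0.921, -0.0, -0.0]
ft_force: [1.1, 0.0, -0.1]
grip_width: 0.0004
grasp_force: 0.0
```

>>> {"api": "arm_command", "payload": {
  "increments": [
    {"dx": 0, "dy": 0, "dz": 0, "wx": 0, "wy": 0, "wz": 0, "grip": 0},
    {"dx": 0, "dy": 0, "dz": 0, "wx": 0, "wy": 0, "wz": 0, "grip": 0},
    {"dx": 0, "dy": 0, "dz": 0, "wx": 0, "wy": 0, "wz": 0, "grip": 0},
    {"dx": 0, "dy": 0, "dz": 0, "wx": 0, "wy": 0, "wz": 0, "grip": 0}
  ]
}}

```text
clock: 20.55
eef_pos: [0.5901, -0.037, 0.2073]
tool_rot: [0.387, 0.922, -0.0, -0.0]
ft_force: [-0.2, 0.6, -0.3]
grip_width: -0.0002
grasp_force: 0.0
```

```bash
cat > fin.py <<'E'
from h import *
c=viewer.get_calibration("wrist");S=[viewer.camera("wrist") for _ in range(6)]
im=np.mean([s[0] for s in S],0);d=np.median([s[1] for s in S],0);cv2.imwrite("pics/fin.png",im[:,:,::-1]);g=im.max(2);ax0=np.array([.5411,-.1292])
vv,uu=np.mgrid[0:400,0:640];o_,D0=ray("wrist",0,0,c);Du=ray("wrist",1,0,c)[1]-D0;Dv=ray("wrist",0,1,c)[1]-D0;DD=D0+uu[...,None]*Du+vv[...,None]*Dv
def plane(z): return (o_+DD*((z-o_[2])/DD[...,2])[...,None])[...,:2]
P=o_+DD*d[...,None];Q=plane(.053);rel=Q-ax0;r=np.hypot(*rel.transpose(2,0,1));ang=np.degrees(np.arctan2(rel[...,1],rel[...,0]))
m=(r>.068)&(r<.148)&(abs(ang-43.7)<9)&(g>185)&(abs(P[...,2]-.053)<.004)
L=[(x,ang[m&(abs(r-x)<.003)].mean(),m[abs(r-x)<.003].sum()) for x in np.arange(.072,.147,.006)];print("centre angle by r",[(round(a*1e3),round(b,2),int(n)) for a,b,n in L])
q=Q[m];vx,vy,x0,y0=cv2.fitLine(q.astype(np.float32),cv2.DIST_L2,0,1e-3,1e-3).ravel();u=np.array([vx,vy])*np.sign(vx);n=np.array([-u[1],u[0]]);print("bar line %.2f deg, axis0 off %.2f mm"%(np.degrees(np.arctan2(u[1],u[0])),(ax0-[x0,y0])@n*1e3),"z",np.median(P[m][:,2]).round(4))
# disc rim (z .054): depth-confirmed disc pixels
t=((abs(P[...,2]-.044)<.0025)&(np.hypot(P[...,0]-.6723,P[...,1]+.0041)<.03)).astype(np.uint8);_,l,st,_=cv2.connectedComponentsWithStats(t);k=1+np.argmax(st[1:,4])
b=np.array(cv2.minAreaRect((plane(.044)[l==k]*1e4).astype(np.float32))[0])/1e4;e=b-ax0;print("block",b.round(4),"bearing %.2f off line %.2f mm"%(np.degrees(np.arctan2(e[1],e[0])),(b-[x0,y0])@n*1e3))
dk=((abs(P[...,2]-.054)<.003)&(r<.064)).astype(np.uint8);dk=cv2.morphologyEx(dk,cv2.MORPH_OPEN,np.ones((3,3)));Z=plane(.054)[dk>0];(cx,cy),R_=cv2.minEnclosingCircle((Z*1e4).astype(np.float32));print("disc",cx/1e4,cy/1e4,R_/10)
ca=np.array([cx,cy])/1e4
for nm,z0,rr in(("plate",.064,.047),("pipe",.102,.028)):
    k=((abs(P[...,2]-z0)<.0025)&(np.hypot(P[...,0]-ax0[0],P[...,1]-ax0[1])<rr+.006)).astype(np.uint8);k=cv2.morphologyEx(k,cv2.MORPH_OPEN,np.ones((3,3)))
    if k.sum()>20: (x,y),R_=cv2.minEnclosingCircle((plane(z0)[k>0]*1e4).astype(np.float32));print(nm,round(x/1e4,4),round(y/1e4,4),"R",round(R_/10,1))
pn=(P[...,2]>.055)&(np.hypot(P[...,0]-b[0],P[...,1]-b[1])<.02)
for z in(.06,.07,.08,.09):
    k=pn&(abs(P[...,2]-z)<.004);x=P[k][:,:2].mean(0);cd=(x-o_[:2]);cd/=np.hypot(*cd);x=x+cd*.0055;e=x-ax0;print("pin z",z,x.round(4),"bearing %.2f offline %.2f"%(np.degrees(np.arctan2(e[1],e[0])),(x-[x0,y0])@n*1e3))
E
python3 fin.py
```

```text
centre angle by r [(72, np.float64(43.83), 60), (78, np.float64(43.89), 60), (84, np.float64(43.93), 60), (90, np.float64(43.73), 75), (96, np.float64(43.62), 68), (102, np.float64(43.76), 66), (108, np.float64(43.8), 66), (114, np.float64(43.84), 66), (120, np.float64(43.88), 57), (126, np.float64(43.79), 45), (132, np.float64(43.72), 48), (138, np.float64(43.75), 28), (144, np.float64(43.78), 12)]
bar line 43.71 deg, axis0 off -0.15 mm z 0.0521
block [ 0.6712 -0.0041] bearing 43.87 off line 0.37 mm
disc 0.54106806640625 -0.128536572265625 63.65346069335938
plate 0.5403 -0.1268 R 44.0
pipe 0.5405 -0.127 R 20.0
pin z 0.06 [ 0.6729 -0.0042] bearing 43.47 offline -0.89
pin z 0.07 [ 0.6725 -0.0045] bearing 43.49 offline -0.83
pin z 0.08 [ 0.6724 -0.0042] bearing 43.59 offline -0.51
pin z 0.09 [ 0.6752 -0.0049] bearing 42.82 offline -2.98[ WARN:0@2.591] global loadsave.cpp:1063 imwrite_ Unsupported depth image for selected encoder is fallbacked to CV_8U.
```

The averaged check puts the pointer at 43.75° and the pin between 43.5° and 43.9°. The flange is still centred, the lever is at its stop and the hand is clear above, so I'm handing in.

```bash
python3 -c "
from workcell import job; print(job.job_done())"
```

```text
the job is handed in; nothing more can be done
None
```

The job is handed in: the pointer is aimed at the pin to within about 0.3°, the lever was then pushed clockwise to its locked stop, the flange still stands centred on the disc, and the hand is clear.

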